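# Deburr the mouth of a tumbler sleeve

### The arm

A 6-joint arm with a two-finger parallel gripper is mounted at the origin on the work surface. World frame = base frame: x ahead of the robot, y to its left, z up, the work surface at z = 0. Lengths are in m, angles in rad, forces in N, time in s.
With the tool pointing down it reaches from about 0.325 to 0.775 m from the base axis. Payload 5.5 kg.
Tool frame: the origin (TCP) lies midway between the tips of the shut fingers; the grasp point (between the pads) lies hold_point_z behind it (hold_point_z is the distance from the TCP to the grasp point, in m); z points along the fingers, x is the direction in which the jaws open and shut, and the axes are right-handed (so a half turn about z gives the same grasp; the last joint's range is limited). The gripper opens to 88 mm and grips with 3 to 60 N. Pads are 20 mm wide; open, the fingers measure 115 mm over their backs; the gripper's body (75 mm by 178 mm) begins 61 mm behind the grasp point.
Start: joints at [-1.394, 0.091, 1.231, -0, 1.82, -0.057], TCP at [0.139, -0.584, 0.223] pointing down, gripper open.
Joint ranges: [-2.87, 2.87], [-0.86, 2.18], [0.17, 2.46], [-1.51, 4.65], [0.06, 2.69], [-2.65, 2.65]. Speed limits (rad/s): [2.57, 2.57, 3.01, 3.14, 3.14, 3.14].

### API

Orientations are given as a rotation vector (axis times angle).
In Python, from workcell import observe, get_image, camera_info, sign_off, hold_point_z gives the robot as it stands.
- The arm moves only by the tool arm_command, never from a script. Its argument "series" is a list of rows, each an object of numbers: "x", "y", "z": the shift along the tool's x, y, z in units of 0.05 m (1.0 is 0.05 m); "yaw": the turn about the tool's z in units of 8 degrees (1.0 is 8 degrees); "grip": the gripper's target within -1 to 1 (fully open at 1, half-way at 0, shut at -1). A call has 1 to 12 rows; each row shifts and turns the commanded pose from where the row before left it, along the tool's axes as they then stand; what a row does not reach is not made up. A row lasts 1/8 s, in which the tool goes at most 62.5 mm and 10.7 degrees, less where a joint would pass 70% of its speed; a pose out of reach is approached as far as the arm can. A call with a number of a shift or a turn outside -1 to 1 is refused whole. A call with a gripper value outside its range is refused whole. The fingers move at their own pace and stop on an object; "squeeze" is the grip in N (left out, the last holds). Time passes only in rows, so rows that do not move let the fingers close. It gives the time, the measured TCP pose, the force and the opening at its end, in the units of the state.
- observe(): the state, without advancing time (a new reading comes with each control period).
- get_image(name): name is "scene" or "top"; returns (picture, depth): 420x560x3 uint8, red, green, blue; 420x560 float32, m along the optical axis (not along the pixel's ray), 0 where there is no reading.
- camera_info(name): a dict with "fov_y" (degrees; the focal length in pixels is half the picture's height over the tangent of half this angle, whatever the lens; pixels are square), "cx", "cy" (the principal point, pixels), "D" ([k1, k2, p1, p2, k3] as OpenCV has them; the pictures are not rectified), "cam_to_world" (4x4, takes a point from camera to world coordinates). Camera axes: x right, y up, looking along -z (the intrinsics and any distortion apply to the point x, -y, -z); pixel columns grow to the right and rows downward; lengths in m; the calibration is good to about 2 mm. A picture is of the moment at which its call begins. camera_info takes no time and is no camera call.
- sign_off(): hands the job in, once; it reports no verdict.
The state is a dict: "clock": time; "qpos": joint angles; "qvel": joint speeds; "tau": joint torques, N m; "position": TCP position; "tool_rot": TCP orientation; "wrist_force": force on the tool from outside, world axes, zero at the start; "moment": the same for the moment, N m; "opening": opening from 0.0 (shut) to 1.0 (fully open).
Only numpy, scipy, OpenCV 4.12 (cv2) and the standard library are available. Lean on these libraries where they do the work, as an engineer would, in place of code of your own. Each camera call takes 0.05 s, during which the arm holds its last target.

### The job

Start the chip extractor: turn its key clockwise to its stop, hold it a moment and let it spring back. Then take the deburring tool out of the rack by its steel collar, lay it on the rest, take it again by its handle and run its blade gently round the inside edge of the clamped sleeve's mouth, the end behind the white hoop: start at the top, go once slowly clockwise as seen facing that mouth, keep contact all the way back to the top. Finally lay the tool back on the rest and let go; leave everything else alone.

Things in the scene. Friction and masses are not known exactly. Their poses are not given: they have to be found in the camera images.
- key (a joint): the key's turn in rad: 0 = sprung back (run), grows clockwise seen from above, stop at 1.05; full start is beyond 0.85. The spring takes about 0.1 N m at the stop and brings it back to 0 when let go
- key_grip (a point): centre of the key's upright flat bow (32 long x 10 thick x 30 high mm), on the vertical axis it turns about, 100 above the bench. Its x axis runs along the 32 mm, its y axis across the 10 mm; at joint 0 the axes are those of the switch box. The bow's underside is 25 above the top of the black switch box and 19 above the round steel plate on it
- switch: the fixed black switch box under the key (100 x 85 x 60 high mm), origin under its centre, below the key's axis
- rack: fixed grey and aluminium tool rack (108 x 150 x 83 high mm), origin on the bench, 40 from its open +x end; two deep open-topped slots along its x axis at y = -45 and +45, slot floor 45 up, slots 34 wide between walls that rise 38 above the floor (14 above the tools' handles), so only what sticks out of the rack's +x end (from x = +40) can be gripped; the deburring tool lies in one slot, a flat scraper with the same handle in the other
- tool: the deburring tool (0.12 kg), 138 + 55 mm long; origin on its axis at the middle of the black square handle (110 long, 24 x 24). x points along the tool to the blade, z is up. The steel collar (16 x 16 square, 40 long) spans x = 55 to 95, the thin neck starts at x = 95, the blade head is at the end. In the rack and on the rest it lies level; its mass centre is at about x = 33
- tool_handle (a point): middle of the deburring tool's handle, on the tool's axis (12 above the handle's underside); axes as tool
- collar: the tool's steel collar; this frame's origin and axes are those of tool, the collar itself spans x = 55 to 95 mm
- tool_collar (a point): middle of the tool's steel collar, 75 mm ahead of the handle's middle on the axis; 57 above the bench in the rack, 35 mm clear of the rack's end
- blade: neck and blade head of the tool, on a sprung joint at the collar's front (its origin, x = 95 mm on the tool): the head can be pushed sideways in any direction, about 0.4 N per mm, up to about 11 mm, and springs back straight
- blade_mid (a point): middle of the steel blade head, a barrel 10 mm in diameter and 20 long, 128 mm ahead of the handle's middle on the axis; the tool's very end is 10 mm further
- rest: fixed tool rest, origin under its centre: base plate 100 x 90 x 8 high mm with two thin upright walls at x = -40 and +40 (6 thick, 90 wide, tops 50 above the bench, 74 free between them), lugs 12 high at the walls' ends (y = -41 and +41, 74 free between). The tool is laid along the rest's x axis (either way) across both walls with the handle's middle over the rest's centre; its axis is then 62 above the bench and the fingers fit down between the walls
- holder: fixed work holder, origin under its centre, base 170 x 110 mm; clamps the sleeve level along its x axis, 140 above the bench. In front of the mouth, 26 to 34 mm away, stands a white hoop: posts at y = -58 and +58 (10 thick), crossbar from 202 to 212 above the bench. The tool reaches through the hoop
- sleeve: the clamped round steel sleeve: outside diameter 68, inside 60, wall 4, 140 long mm; origin and axes as holder, it spans holder x = -60 to +80 and its straps rise to 195 above the bench
- mouth (a point): centre of the sleeve's near mouth, in the plane of its end, at holder x = -60 mm, 140 above the bench. x points into the sleeve along its axis, z up; so seen facing the mouth, the right is -y. The blade head works with its middle about in this plane (within 10 mm) and then its middle goes round on a radius of 25 mm while touching
- scraper: a flat scraper with the same black handle as the deburring tool, in the rack's other slot; leave alone
- tape_roll: clear tape roll lying flat, 56 diameter x 24 high mm, origin under its centre; leave alone
- mug: white mug 82 diameter x 95 high mm, origin under its centre; leave alone
- offcut: loose sleeve offcut standing up, 68 diameter x 70 high mm, origin under its centre; leave alone
- jar: white jar with black lid, 60 diameter x 90 high mm, origin under its centre; leave alone
- screwdriver: screwdriver lying on the bench; leave alone
- carton: cardboard box 70 x 50 x 45 high mm, origin under its centre; leave alone

How it is judged:
On the way, in this order (a step that is already met when the one before it is completed fails the run):
1. the key is turned clockwise to start (value of joint key above 0.85 rad), for 0.2 s.
2. the key is back at run (value of joint key below 0.12 rad and contact force between the fingers and switch below 0.05 N), for 0.2 s.
3. the deburring tool lies on the rest, let go (x of tool_handle in the frame of rest between -0.02 and 0.02 m and y of tool_handle in the frame of rest between -0.03 and 0.03 m and z of tool_handle in the frame of rest between 0.055 and 0.068 m and angle between the x axis of rest and the x axis of tool_handle, either way round below 0.45 rad and linear speed of tool below 0.02 m/s and contact force between the fingers and tool below 0.05 N), for 0.2 s.
4. the blade head presses on the inside edge of the mouth at the top, the collar not held (contact force between blade and sleeve above 0.3 N and x of blade_mid in the frame of mouth between -0.01 and 0.01 m and z of blade_mid in the frame of mouth above 0.0225 m and contact force between the fingers and collar below 0.05 N), for 0.25 s.
5. the blade head presses on the inside edge of the mouth at the upper right, the collar not held (contact force between blade and sleeve above 0.3 N and x of blade_mid in the frame of mouth between -0.01 and 0.01 m and y of blade_mid in the frame of mouth below -0.013 m and z of blade_mid in the frame of mouth above 0.001 m and contact force between the fingers and collar below 0.05 N), for 0.25 s.
6. the blade head presses on the inside edge of the mouth at the lower right, the collar not held (contact force between blade and sleeve above 0.3 N and x of blade_mid in the frame of mouth between -0.01 and 0.01 m and y of blade_mid in the frame of mouth below -0.013 m and z of blade_mid in the frame of mouth below -0.001 m and contact force between the fingers and collar below 0.05 N), for 0.25 s.
7. the blade head presses on the inside edge of the mouth at the bottom, the collar not held (contact force between blade and sleeve above 0.3 N and x of blade_mid in the frame of mouth between -0.01 and 0.01 m and z of blade_mid in the frame of mouth below -0.0225 m and contact force between the fingers and collar below 0.05 N), for 0.25 s.
8. the blade head presses on the inside edge of the mouth at the lower left, the collar not held (contact force between blade and sleeve above 0.3 N and x of blade_mid in the frame of mouth between -0.01 and 0.01 m and y of blade_mid in the frame of mouth above 0.013 m and z of blade_mid in the frame of mouth below -0.001 m and contact force between the fingers and collar below 0.05 N), for 0.25 s.
9. the blade head presses on the inside edge of the mouth at the upper left, the collar not held (contact force between blade and sleeve above 0.3 N and x of blade_mid in the frame of mouth between -0.01 and 0.01 m and y of blade_mid in the frame of mouth above 0.013 m and z of blade_mid in the frame of mouth above 0.001 m and contact force between the fingers and collar below 0.05 N), for 0.25 s.
10. the blade head presses on the inside edge of the mouth at the top again, the collar not held (all of step 4), for 0.25 s.
At the end, for the whole second after the job is handed in: the deburring tool lies still across both walls of the rest along its length (within 25 degrees), its handle's middle within 20 mm of the rest's middle lengthwise and between the lugs, let go; the key is back at run (below 0.12 rad) (all of step 2 and all of step 3); the robot touches nothing.
It fails at once if the blade is pressed on the sleeve with more than 9 N (contact force between blade and sleeve above 9 N).
It fails at once if a bystander is moved by more than 25 mm (distance of any of scraper, tape_roll, mug, offcut, jar, screwdriver, carton from where it was at the start of the episode above 0.025 m).
It also fails if it takes over 72 s, if anything falls off the work surface, if the arm or the gripper's body presses on something with over 40 N, if the wrist force passes 120 N, or if a joint passes its speed limit or range.

## Working session

There is one attempt and no reset: what is moved stays moved. The work goes in short steps, Python scripts to look and compute and a tool call to move; the robot and the scene stay as the last step left them, time stands still between calls to the robot, and variables do not carry over. Pictures are saved under pics/ and viewed, and the job is handed in when it is done.

Besides the shell and the picture viewer there is one more tool, called as name(argument=value, ...) on one line, values as JSON. arm_command: Moves the arm, as the interface text tells. Its arguments: {"type":"object","properties":{"series":{"type":"array","items":{"type":"object","properties":{"x":{"type":"number","minimum":-1,"maximum":1},"y":{"type":"number","minimum":-1,"maximum":1},"z":{"type":"number","minimum":-1,"maximum":1},"yaw":{"type":"number","minimum":-1,"maximum":1},"grip":{"type":"number"}}}},"squeeze":{"type":"number"}},"required":["series"]}

```bash
ls; mkdir -p pics
cat > h.py <<'E'
import numpy as np, cv2
from workcell import observe,get_image,camera_info,hold_point_z
def snap(n,tag):
    p,d=get_image(n); np.savez('pics/%s.npz'%tag,p=p,d=d); cv2.imwrite('pics/%s.png'%tag,p[:,:,::-1]); return p,d
def load(tag):
    z=np.load('pics/%s.npz'%tag); return z['p'],z['d']
def K(n):
    c=camera_info(n); f=210/np.tan(np.radians(c['fov_y']/2)); return np.array([[f,0,c['cx']],[0,f,c['cy']],[0,0,1]]),np.array(c['D'],float),np.array(c['cam_to_world'])
def cloud(n,d,pix=None):
    k,D,T=K(n)
    if pix is None:
        v,u=np.mgrid[0:420,0:560]; pix=np.stack([u.ravel(),v.ravel()],1).astype(float)
    pix=np.asarray(pix,float)
    q=cv2.undistortPoints(pix[:,None],k,D)[:,0]
    z=d[np.round(pix[:,1]).astype(int),np.round(pix[:,0]).astype(int)]
    P=np.stack([q[:,0]*z,-q[:,1]*z,-z],1)
    return P@T[:3,:3].T+T[:3,3]
def rayz(n,pix,zz):
    k,D,T=K(n); q=cv2.undistortPoints(np.asarray(pix,float)[:,None],k,D)[:,0]
    r=np.stack([q[:,0],-q[:,1],-np.ones(len(q))],1)@T[:3,:3].T; o=T[:3,3]
    return o+r*((zz-o[2])/r[:,2])[:,None]
def proj(n,P):
    k,D,T=K(n); P=np.asarray(P,float); c=(P-T[:3,3])@T[:3,:3]; c=c*[1,-1,-1]
    return cv2.projectPoints(c,np.zeros(3),np.zeros(3),k,D)[0][:,0]
def crop(tag,x0,y0,x1,y1,s,out):
    im=cv2.imread('pics/%s.png'%tag)[y0:y1,x0:x1]; cv2.imwrite('pics/%s.png'%out,cv2.resize(im,None,fx=s,fy=s,interpolation=cv2.INTER_CUBIC))
E
python3 - <<'E'
from h import *
snap('scene','s0');snap('top','t0');print(observe(),hold_point_z() if callable(hold_point_z) else hold_point_z)
for n in('scene','top'):
    k,D,T=K(n);print(k,D,T)
E
```

```text
pics
{'clock': 0.1, 'qpos': array([-1.39370331e+00,  9.17774197e-02,  1.23170180e+00, -7.51947569e-06,
        1.81981936e+00, -5.67016269e-02]), 'qvel': array([-0.00066057, -0.00076362, -0.00353492,  0.00087024, -0.00058682,
       -0.00021387]), 'tau': array([ 1.74189187e-03, -4.47856379e+01, -4.07572138e+01,  6.99521089e-02,
        2.83962081e-02, -1.21996391e-04]), 'position': array([ 0.13895211, -0.58342591,  0.2216596 ]), 'tool_rot': array([-2.46448432e+00,  1.94649515e+00,  2.01223641e-03]), 'wrist_force': array([-0.73788473,  0.33327999, -0.37573396]), 'moment': array([-0.01214176, -0.0030537 ,  0.01687232]), 'opening': 1.0016131462612585} 0.0187
[[400.78416737   0.         286.66631674]
 [  0.         400.78416737 211.61499365]
 [  0.           0.           1.        ]] [-0.08898437  0.          0.          0.          0.        ] [[ 1.45382921e-01 -6.09238316e-01  7.79546330e-01  1.23794071e+00]
 [ 9.89375441e-01  8.96899373e-02 -1.14420070e-01 -1.46696045e-01]
 [-2.08370842e-04  7.87898718e-01  6.15804812e-01  6.40649177e-01]
 [ 0.00000000e+00  0.00000000e+00  0.00000000e+00  1.00000000e+00]]
[[474.75116812   0.         271.32466005]
 [  0.         474.75116812 205.16484599]
 [  0.           0.           1.        ]] [-0.0912345  0.         0.         0.         0.       ] [[-0.01325268  0.98736191 -0.15792662  0.41400379]
 [-0.99966235 -0.01661346 -0.01997945 -0.05178655]
 [-0.02235065  0.15760851  0.9872487   1.12162632]
 [ 0.          0.          0.          1.        ]]
```

View pics/t0.png

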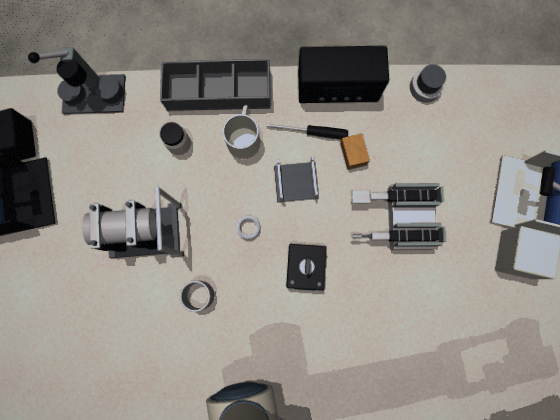

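View pics/s0.png

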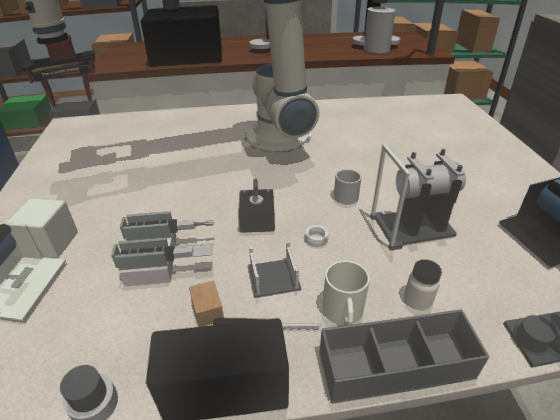

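Run:
```python
from h import *
crop('t0',260,140,460,290,4,'t0a');crop('t0',70,180,210,260,5,'t0b');crop('s0',210,170,310,300,5,'s0a')
```

```text
(no output)
```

View pics/t0a.png

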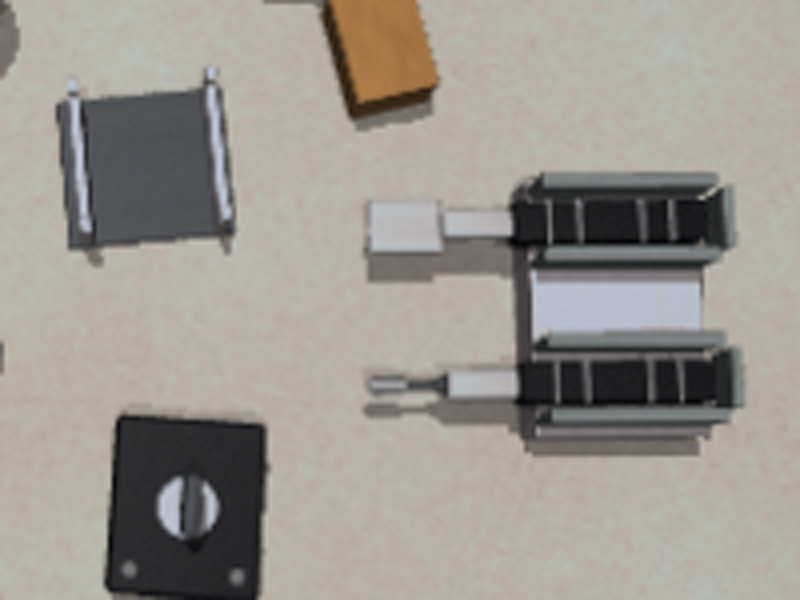

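View pics/t0b.png

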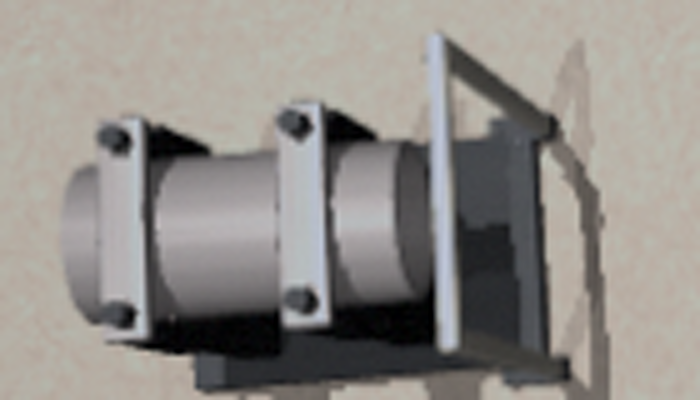

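View pics/s0a.png

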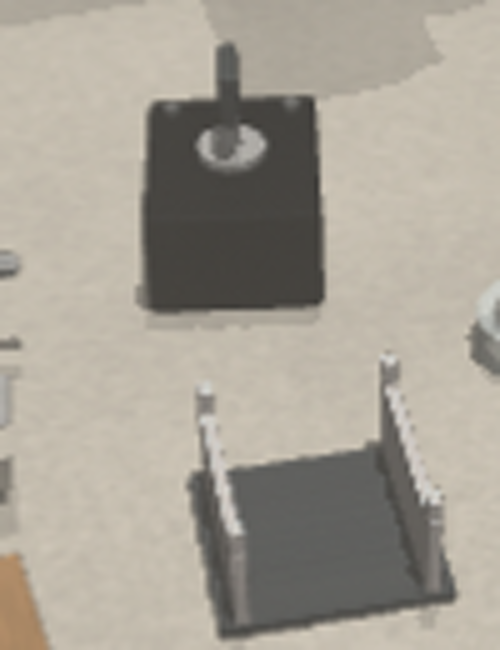

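```bash
cat >> h.py <<'E'
def oc(pts,s,ox,oy):
    p=np.asarray(pts,float); return (p+.5)/s-.5+[ox,oy]
E
python3 - <<'E'
from h import *
np.set_printoptions(precision=4,suppress=True)
p,d=load('t0'); A=lambda pts:oc(pts,4,260,140)
for nm,pts,z in [('box',[(120,417),(265,425),(258,598),(106,588)],.06),('bow',[(189,475),(188,538),(180,505),(200,505)],.115),('plate',[(157,507),(219,507),(188,476),(188,540)],.066),
 ('collar',[(448,371),(448,398),(519,371),(519,398)],.065),('handle',[(518,363),(518,405),(683,362),(685,405)],.069),('headtip',[(369,376),(369,390),(406,384)],.061),('neckend',[(446,384)],.057),
 ('restwallsL',[(72,98),(86,232)],.05),('restR',[(211,85),(226,220)],.05),('restlug',[(72,88),(211,75)],.062),('base',[(58,103),(70,248),(234,234),(222,88)],.008)]:
    q=A(pts); w=rayz('top',q,z); print(nm);print(np.c_[q,w, cloud('top',d,q)])
P=cloud('top',d)
print('bench z',np.median(P[(np.abs(P[:,0]-.45)<.3)&(np.abs(P[:,2])<.02),2]))
E
```

```text
box
[[289.625  243.875    0.4955  -0.0701   0.06     0.4958  -0.0701   0.0562]
 [325.875  245.875    0.4897  -0.1509   0.06     0.4939  -0.1563   0.0019]
 [324.125  289.125    0.3943  -0.1443   0.06     0.3942  -0.1447   0.0554]
 [286.125  286.625    0.4011  -0.0606   0.06     0.4004  -0.0611   0.0035]]
bow
[[306.875  258.375    0.4601  -0.1049   0.115    0.4628  -0.108    0.0568]
 [306.625  274.125    0.4271  -0.1036   0.115    0.4278  -0.1064   0.0603]
 [304.625  265.875    0.4444  -0.0998   0.115    0.4451  -0.1009   0.0933]
 [309.625  265.875    0.4443  -0.1103   0.115    0.4442  -0.1103   0.1156]]
plate
[[298.875  266.375    0.445   -0.0894   0.066    0.4452  -0.0897   0.0585]
 [314.375  266.375    0.4445  -0.1236   0.066    0.4445  -0.1238   0.0635]
 [306.625  258.625    0.4618  -0.1069   0.066    0.4597  -0.1045   0.112 ]
 [306.625  274.625    0.4266  -0.1061   0.066    0.4267  -0.1064   0.0604]]
collar
[[371.625  232.375    0.5177  -0.2536   0.065    0.5242  -0.2662  -0.0011]
 [371.625  239.125    0.5026  -0.2529   0.065    0.503   -0.2538   0.0607]
 [389.375  232.375    0.51
[... 865 characters left out ...]
  -0.0528   0.05     0.6022  -0.0528   0.0522]]
restR
[[312.375  160.875    0.6879  -0.1267   0.05     0.6876  -0.1266   0.051 ]
 [316.125  194.625    0.6082  -0.1331   0.05     0.6077  -0.1329   0.0527]]
restlug
[[277.625  161.625    0.6845  -0.0461   0.062    0.6849  -0.0461   0.0604]
 [312.375  158.375    0.6907  -0.126    0.062    0.6908  -0.1261   0.0617]]
base
[[274.125  165.375    0.6891  -0.0373   0.008    0.6915  -0.0372  -0.0015]
 [277.125  201.625    0.6004  -0.0432   0.008    0.6019  -0.0431  -0.001 ]
 [318.125  198.125    0.6072  -0.1408   0.008    0.6071  -0.1408   0.0086]
 [315.125  161.625    0.6966  -0.1362   0.008    0.6985  -0.1368   0.0007]]
bench z 0.00020185367772951324
```

Run:
```python
from h import *
np.set_printoptions(precision=4,suppress=True)
p,d=load('t0'); q=oc([(430,36),(446,36),(440,348),(458,348)],5,70,180); print(rayz('top',q,.212)); print(cloud('top',d,oc([(437,45),(442,120),(446,200),(450,320)],5,70,180)))
for n,t in(('top','t0'),('scene','s0')):
    p,d=load(t); P=cloud(n,d).reshape(420,560,3)
    m=(P[...,0]>.35)&(P[...,0]<.7)&(P[...,1]>.05)&(P[...,1]<.5)&(P[...,2]>.1)
    Q=P[m]; print(n,len(Q)); np.save('pics/%s_h.npy'%n,Q)
    bar=Q[(Q[:,2]>.2)]; print('bar',len(bar),bar.min(0),bar.max(0),np.polyfit(bar[:,0],bar[:,1],1),bar.mean(0))
    for y in np.arange(.06,.46,.01):
        s=Q[np.abs(Q[:,1]-y)<.005]
        if len(s): print('%.2f'%y,len(s),s[:,2].max().round(4),s[:,0].min().round(4),s[:,0].max().round(4))
crop('s0',360,130,480,250,5,'s0b')
```

```text
[[0.6001 0.1947 0.212 ]
 [0.6    0.1883 0.212 ]
 [0.477  0.1878 0.212 ]
 [0.4769 0.1807 0.212 ]]
[[0.5966 0.1921 0.2109]
 [0.5663 0.1889 0.2125]
 [0.5349 0.187  0.2107]
 [0.4877 0.1838 0.2129]]
top 3288
bar 302 [0.4774 0.1814 0.2003] [0.6006 0.1971 0.2162] [0.0757 0.1479] [0.5392 0.1887 0.2106]
0.18 110 0.2149 0.4767 0.5321
0.19 302 0.2162 0.4768 0.6012
0.20 24 0.2147 0.5604 0.6006
0.22 208 0.1757 0.5033 0.5687
0.23 226 0.1781 0.5028 0.5682
0.24 268 0.188 0.4896 0.577
0.25 350 0.1971 0.4888 0.5805
0.26 165 0.1993 0.4884 0.5779
0.27 98 0.1828 0.5013 0.5757
0.28 147 0.1765 0.4992 0.5647
0.29 149 0.1765 0.498 0.5619
0.30 152 0.1775 0.4976 0.5628
0.31 166 0.1762 0.4854 0.5632
0.32 422 0.1957 0.4833 0.5743
0.33 250 0.1972 0.4828 0.5748
0.34 86 0.1949 0.4869 0.5735
0.35 128 0.1776 0.4939 0.556
0.36 37 0.1747 0.4957 0.5565
scene 3005
bar 211 [0.4796 0.1794 0.2005] [0.6053 0.196  0.2131] [0.0798 0.1427] [0.5486 0.1865 0.2085]
0.18 185 0.2118 0.4795 0.559
0.19 369 0.2131 0.4851 0.6064
0.20 15 0.2117 0.6011 0.6041
0.21 3 0.1452 0.5083 0.5099
0.22 162 0.1703 0.5055 0.5739
0.23 159 0.175 0.5053 0.5729
0.24 209 0.1826 0.4945 0.5744
0.25 413 0.1952 0.4933 0.5867
0.26 183 0.1949 0.4975 0.5856
0.27 37 0.1811 0.523 0.5827
0.28 95 0.1739 0.5224 0.5692
0.29 126 0.1743 0.5225 0.5707
0.30 110 0.1738 0.5183 0.5689
0.31 118 0.1822 0.4903 0.5687
0.32 382 0.1957 0.4884 0.5815
0.33 263 0.1957 0.4881 0.5805
0.34 87 0.1836 0.4908 0.5796
0.35 42 0.1743 0.5165 0.5661
0.36 47 0.1737 0.5233 0.5658
```

View pics/s0b.png

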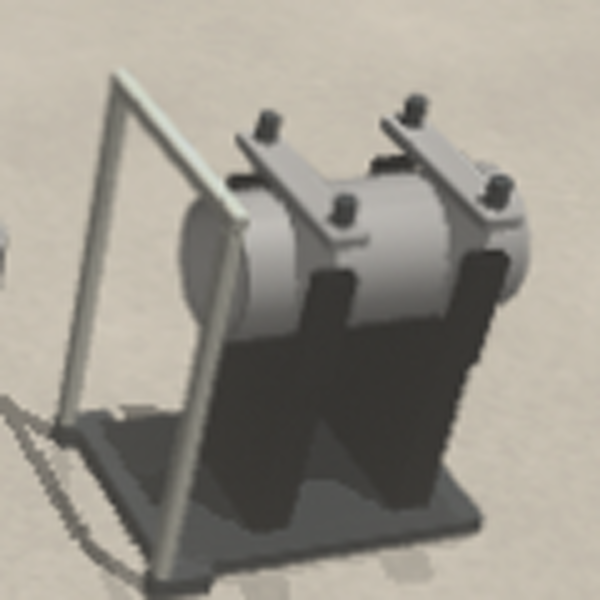

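Run:
```python
from h import *
from scipy.optimize import least_squares
np.set_printoptions(precision=4,suppress=True)
for n in('top','scene'):
    Q=np.load('pics/%s_h.npy'%n)
    s=Q[(Q[:,1]>.222)&(Q[:,1]<.37)&(Q[:,0]>.48)&(Q[:,0]<.6)]
    def r(v,s=s):
        a=v[0]+v[1]*(s[:,1]-.29); return np.hypot((s[:,0]-a)*np.cos(v[1]),s[:,2]-v[2]-0*s[:,1])-.034
    v=np.array([.535,-.075,.14])
    for _ in range(8):
        k=np.abs(r(v))<(.012 if _<3 else .004); v=least_squares(lambda w:r(w,s[k]),v,loss='soft_l1',f_scale=.001).x
    print(n,v,k.sum(),'x at .217:',v[0]+v[1]*(.217-.29))
    # mouth end
    on=s  # all
    a=v[0]+v[1]*(Q[:,1]-.29); rr=np.hypot(Q[:,0]-a,Q[:,2]-v[2]); cyl=Q[(np.abs(rr-.034)<.003)]
    u=np.array([np.sin(v[1]),np.cos(v[1])]); t=(cyl[:,:2]-[v[0],.29])@u
    print('ends',np.percentile(t,[0,1,2,98,99,100]), 'bar t',np.median((Q[Q[:,2]>.2][:,:2]-[v[0],.29])@u))
```

```text
top [ 0.5318 -0.0705  0.1396] 1415 x at .217: 0.536908001567147
ends [-0.0729 -0.072  -0.0711  0.0663  0.0672  0.0689] bar t -0.10169246103834764
scene [ 0.534  -0.0684  0.1395] 1125 x at .217: 0.5390244204586423
ends [-0.0734 -0.0722 -0.0719  0.066   0.0672  0.0703] bar t -0.10509775834276075
```

Run:
```python
from h import *
np.set_printoptions(precision=4,suppress=True)
crop('s0',235,170,285,240,8,'s0c');crop('s0',110,205,220,285,6,'s0d')
for nm,P in [('bow top ends',[(.460,-.1058,.115),(.428,-.1032,.115)]),('rest wall mid',[(.6445,-.0494,.05),(.6475,-.1299,.05)]),('collar ends top',[(.5107,-.2535,.065),(.5098,-.2934,.065)])]:
    print(nm,proj('scene',P))
p,d=load('s0')
P=cloud('scene',d)
for nm,c,h in [('bow',(.444,-.105),.03),]:
    m=(np.hypot(P[:,0]-c[0],P[:,1]-c[1])<h)&(P[:,2]>.088)&(P[:,2]<.125); print(nm,m.sum(),P[m].min(0),P[m].max(0),np.median(P[m],0))
    p2,d2=load('t0');P2=cloud('top',d2); m=(np.hypot(P2[:,0]-c[0],P2[:,1]-c[1])<h)&(P2[:,2]>.1)&(P2[:,2]<.125); print(nm,m.sum(),P2[m].min(0),P2[m].max(0),P2[m].mean(0))
```

```text
bow top ends [[255.6007 184.4331]
 [255.5582 176.9287]]
rest wall mid [[291.4986 257.0729]
 [253.2037 262.0496]]
collar ends top [[193.9831 220.4191]
 [176.3656 221.7708]]
bow 73 [ 0.4336 -0.1129  0.0891] [ 0.4664 -0.101   0.1171] [ 0.4608 -0.1077  0.1088]
bow 70 [ 0.4294 -0.1114  0.1062] [ 0.4589 -0.1005  0.1193] [ 0.4439 -0.1065  0.1141]
```

View pics/s0c.png

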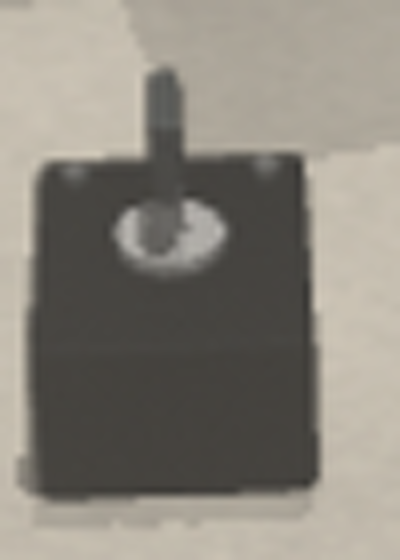

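View pics/s0d.png

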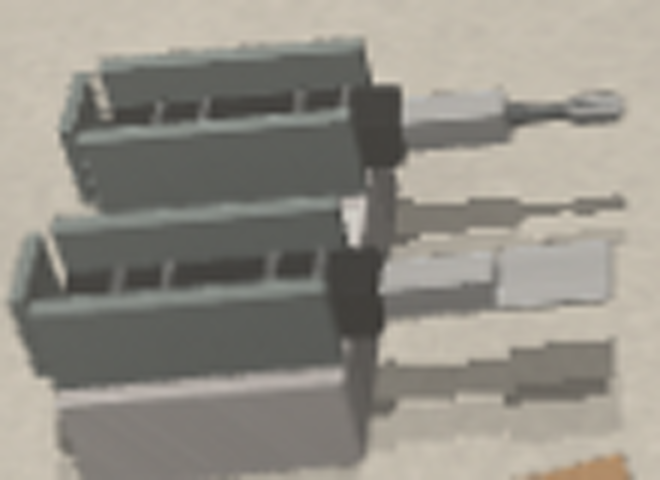

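```bash
cat >> h.py <<'E'
from scipy.spatial.transform import Rotation as Ro
def st():
    o=observe(); R=Ro.from_rotvec(o['tool_rot']).as_matrix(); return o,R,np.degrees(np.arctan2(R[1,0],R[0,0]))
def to(x,y,z,deg,pose=None):
    """print units: yaw first, then shift in frame deg. z is TCP"""
    o,R,a=st(); p=o['position']; 
    if pose is not None: p=np.array(pose[:3]); a=pose[3]
    c,s=np.cos(np.radians(deg)),np.sin(np.radians(deg)); dv=np.array([x,y,z])-p
    print('from',np.round(p,4),round(a,2),'yaw units %.2f'%(((a-deg+180)%360-180)/8),'x %.3f y %.3f z %.3f'%((dv[0]*c+dv[1]*s)/.05,(dv[0]*s-dv[1]*c)/.05,-dv[2]/.05),'q6 %.2f tilt %.3f open %.3f F'%(o['qpos'][5],R[2,2],o['opening']),np.round(o['wrist_force'],2),'t',o['clock'])
E
python3 -c "
from h import *
to(.4455,-.106,.18,-94.5)"
```

```text
from [ 0.139  -0.5834  0.2217] -76.6 yaw units 2.24 x -10.000 y -5.363 z 0.833 q6 -0.06 tilt -1.000 open 1.002 F [-0.74  0.33 -0.38] t 0.1
```

arm_command(series=[{"yaw": 1, "grip": 0.2}, {"yaw": 1}, {"yaw": 0.24, "x": 0, "y": 0}, {"x": -0.5, "y": -0.27, "z": 0.05}, {"x": -0.9, "y": -0.48, "z": 0.08}, {"x": -1, "y": -0.536, "z": 0.08}, {"x": -1, "y": -0.536, "z": 0.08}, {"x": -1, "y": -0.536, "z": 0.08}, {"x": -1, "y": -0.536, "z": 0.08}, {"x": -1, "y": -0.536, "z": 0.08}, {"x": -1, "y": -0.536, "z": 0.08}, {"x": -1, "y": -0.536, "z": 0.08}], squeeze=20)

```text
invalid input
```

arm_command(series=[{"x": -0.9, "y": -0.48, "z": 0.08}, {"x": -0.5, "y": -0.27, "z": 0.08}, {"x": -0.2, "y": -0.1}, {}])

```text
invalid input
```

Run:
```python
from h import *
to(.4455,-.106,.084,-94.5)
snap('scene','s1');snap('top','t1')
crop('t1',250,200,370,320,5,'t1a');crop('s1',200,80,330,230,4,'s1a')
o,R,a=st(); print(proj('top',[o['position']]),proj('scene',[o['position']]))
```

```text
from [ 0.139  -0.5834  0.2217] -76.6 yaw units 2.24 x -10.000 y -5.363 z 2.753 q6 -0.06 tilt -1.000 open 1.002 F [-0.74  0.33 -0.38] t 0.1
[[567.80778278 421.12926179]] [[ 71.54940184 102.41577654]]
```

View pics/t1a.png

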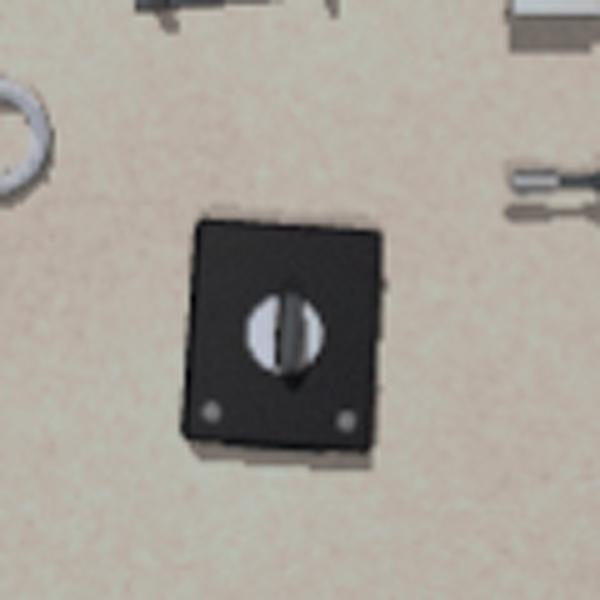

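View pics/s1a.png

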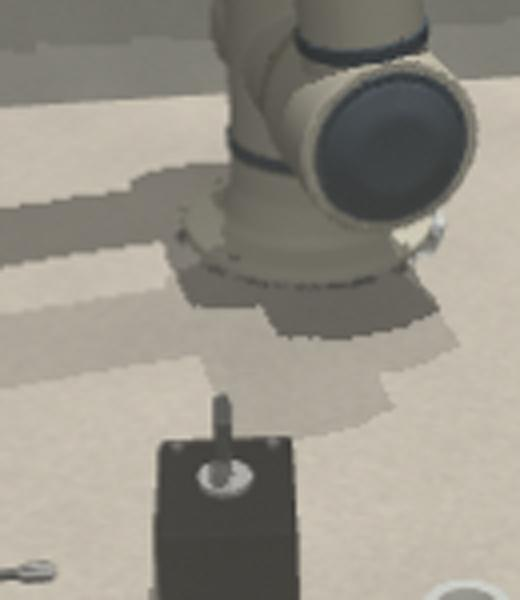

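arm_command(series=[{"x": 0, "y": 0, "z": 0, "yaw": 1, "grip": 0.2}], squeeze=20)

```text
clock: 0.32
position: [0.139, -0.5836, 0.2222]
tool_rot: [-2.32, 2.118, 0.001]
wrist_force: [-0.2, 0.4, -0.3]
opening: 0.922
```

arm_command(series=[{"x": 0, "y": 0, "z": 0, "yaw": 1, "grip": 0.2}, {"x": 0, "y": 0, "z": 0, "yaw": 0.24, "grip": 0.2}, {"x": -0.5, "y": -0.27, "z": 0.05, "yaw": 0, "grip": 0.2}, {"x": -0.9, "y": -0.48, "z": 0.08, "yaw": 0, "grip": 0.2}, {"x": -1, "y": -0.536, "z": 0.08, "yaw": 0, "grip": 0.2}, {"x": -1, "y": -0.536, "z": 0.08, "yaw": 0, "grip": 0.2}, {"x": -1, "y": -0.536, "z": 0.08, "yaw": 0, "grip": 0.2}, {"x": -1, "y": -0.536, "z": 0.08, "yaw": 0, "grip": 0.2}, {"x": -1, "y": -0.536, "z": 0.08, "yaw": 0, "grip": 0.2}, {"x": -1, "y": -0.536, "z": 0.08, "yaw": 0, "grip": 0.2}, {"x": -1, "y": -0.536, "z": 0.08, "yaw": 0, "grip": 0.2}, {"x": -1, "y": -0.54, "z": 0.08, "yaw": 0, "grip": 0.2}])

```text
clock: 1.82
position: [0.4281, -0.1333, 0.1842]
tool_rot: [-2.134, 2.305, -0.001]
wrist_force: [0.7, -0.6, 0.8]
opening: 0.604
```

arm_command(series=[{"x": -0.4, "y": -0.2, "z": 0, "yaw": 0, "grip": 0.2}, {"x": -0.2, "y": -0.1, "z": 0, "yaw": 0, "grip": 0.2}, {"x": 0, "y": 0, "z": 0, "yaw": 0, "grip": 0.2}])

```text
clock: 2.2
position: [0.4447, -0.1063, 0.1841]
tool_rot: [2.133, -2.306, 0.0]
wrist_force: [-0.2, 0.9, 0.4]
opening: 0.599
```

Run:
```python
from h import *
to(.4455,-.106,.084,-94.5)
snap('scene','s1');snap('top','t1')
crop('t1',250,180,370,300,5,'t1a');crop('s1',200,80,330,230,4,'s1a')
o,R,a=st(); print(proj('top',[o['position']]),proj('scene',[o['position']]))
```

```text
from [ 0.4447 -0.1063  0.1841] -94.44 yaw units 0.01 x -0.008 y -0.015 z 2.003 q6 1.34 tilt -1.000 open 0.599 F [-0.18  0.89  0.35] t 2.2
[[310.00803555 264.72211268]] [[253.00891902 155.29213062]]
```

View pics/t1a.png

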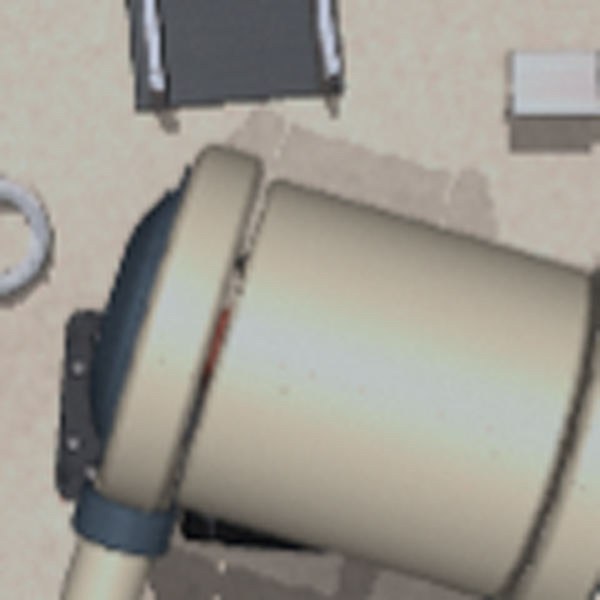

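View pics/s1a.png

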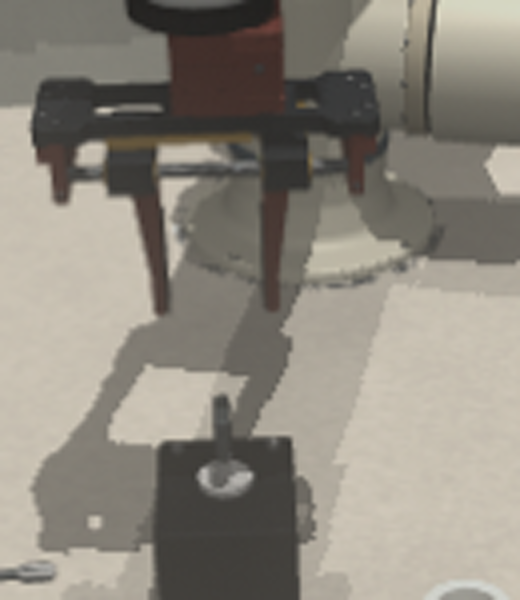

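arm_command(series=[{"x": 0, "y": 0, "z": 0.5, "yaw": 0, "grip": 0.2}, {"x": 0, "y": 0, "z": 0.8, "yaw": 0, "grip": 0.2}, {"x": 0, "y": 0, "z": 0.5, "yaw": 0, "grip": 0.0}, {"x": 0, "y": 0, "z": 0.2, "yaw": 0, "grip": -0.4}, {"x": 0, "y": 0, "z": 0, "yaw": 0, "grip": -1}, {"x": 0, "y": 0, "z": 0, "yaw": 0, "grip": -1}, {"x": 0, "y": 0, "z": 0, "yaw": 0, "grip": -1}, {"x": 0, "y": 0, "z": 0, "yaw": 0, "grip": -1}], squeeze=20)

```text
clock: 3.3
position: [0.4454, -0.107, 0.0856]
tool_rot: [-2.131, 2.307, -0.004]
wrist_force: [-0.7, -2.7, 4.1]
opening: 0.114
```

arm_command(series=[{"x": 0, "y": 0, "z": 0, "yaw": 0.7, "grip": -1}, {"x": 0, "y": 0, "z": 0, "yaw": 0.9, "grip": -1}, {"x": 0, "y": 0, "z": 0, "yaw": 1, "grip": -1}, {"x": 0, "y": 0, "z": 0, "yaw": 1, "grip": -1}, {"x": 0, "y": 0, "z": 0, "yaw": 1, "grip": -1}, {"x": 0, "y": 0, "z": 0, "yaw": 1, "grip": -1}, {"x": 0, "y": 0, "z": 0, "yaw": 1, "grip": -1}, {"x": 0, "y": 0, "z": 0, "yaw": 0.7, "grip": -1}, {"x": 0, "y": 0, "z": 0, "yaw": 0.1, "grip": -1}, {"x": 0, "y": 0, "z": 0, "yaw": 0, "grip": -1}, {"x": 0, "y": 0, "z": 0, "yaw": 0, "grip": -1}])

```text
clock: 4.68
position: [0.4463, -0.1057, 0.0856]
tool_rot: [-0.718, 3.054, -0.0]
wrist_force: [5.3, 3.2, 5.8]
opening: 0.113
```

Run:
```python
from h import *
to(.4455,-.106,.084,-94.5); o=observe(); print(o['moment'],o['qpos'],o['tau'])
snap('scene','s2')
crop('s2',200,80,330,230,4,'s2a')
```

```text
from [ 0.4463 -0.1057  0.0856] -153.55 yaw units -7.38 x 0.007 y 0.015 z 0.032 q6 2.37 tilt -1.000 open 0.113 F [5.29 3.16 5.83] t 4.675
[ 0.58762653 -0.78353286  0.08138615] [-3.08311022e-01 -2.86434720e-01  1.82650403e+00  2.06264208e-03
  1.59762561e+00  2.37177850e+00] [ -1.99506305 -25.64234912 -36.18623972  -1.4694823    1.08595245
   0.11381969]
```

View pics/s2a.png

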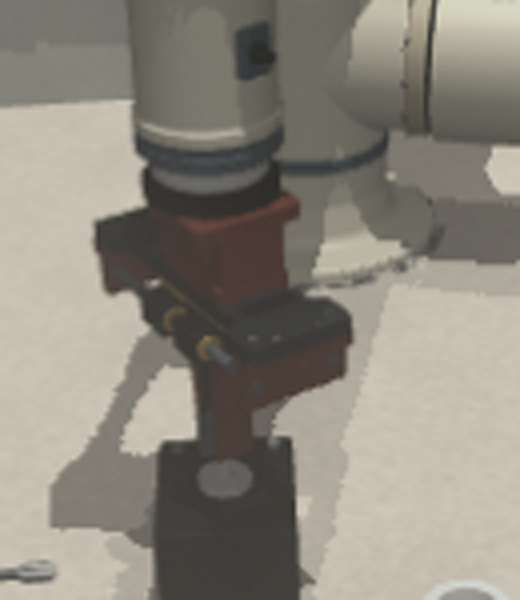

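arm_command(series=[{"x": 0, "y": 0, "z": 0, "yaw": 0.25, "grip": -1}, {"x": 0, "y": 0, "z": 0, "yaw": 0, "grip": -1}, {"x": 0, "y": 0, "z": 0, "yaw": 0, "grip": -1}, {"x": 0, "y": 0, "z": 0, "yaw": 0, "grip": 0.6}, {"x": 0, "y": 0, "z": 0, "yaw": 0, "grip": 0.6}, {"x": 0, "y": 0, "z": 0, "yaw": 0, "grip": 0.6}, {"x": 0, "y": 0, "z": 0, "yaw": 0, "grip": 0.6}, {"x": 0, "y": 0, "z": 0, "yaw": 0, "grip": 0.6}, {"x": 0, "y": 0, "z": -0.5, "yaw": 0, "grip": 0.6}, {"x": 0, "y": 0, "z": -1, "yaw": 0, "grip": 0.6}, {"x": 0, "y": 0, "z": -0.5, "yaw": 0, "grip": 0.6}])

```text
clock: 6.1
position: [0.4453, -0.1068, 0.187]
tool_rot: [-0.659, 3.069, -0.003]
wrist_force: [0.0, 0.6, 0.3]
opening: 0.797
```

Run:
```python
from h import *
snap('scene','s3')
crop('s3',200,80,330,230,4,'s3a')
th=np.radians(88.7); r=.066-.075  # grip at tool x=66
u=np.array([np.cos(th),np.sin(th)]); c=np.array([.5103,-.2733])+r*u; print(c)
to(c[0],c[1],.15,-1.3)
```

```text
[ 0.51009581 -0.28229768]
from [ 0.4461 -0.1071  0.1899] -155.74 yaw units -19.31 x 1.359 y 3.474 z 0.798 q6 2.41 tilt -1.000 open 0.798 F [-0.59 -0.53  2.36] t 6.15
```

View pics/s3a.png

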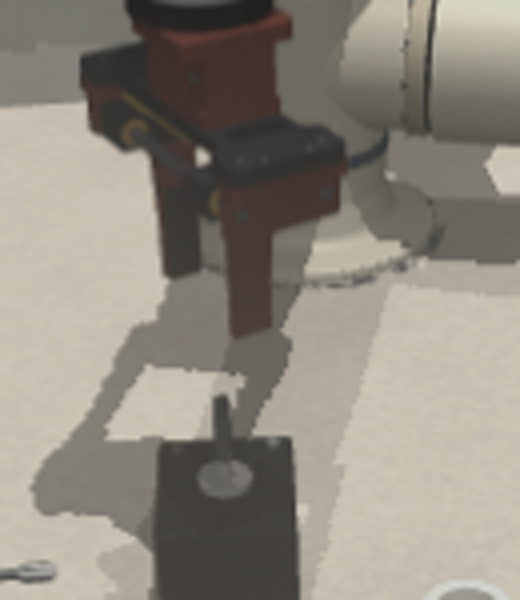

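arm_command(series=[{"x": 0, "y": 0, "z": 0, "yaw": -1, "grip": 0.2}, {"x": 0, "y": 0, "z": 0, "yaw": -1, "grip": 0.2}, {"x": 0, "y": 0, "z": 0, "yaw": -1, "grip": 0.2}, {"x": 0, "y": 0, "z": 0, "yaw": -1, "grip": 0.2}, {"x": 0, "y": 0, "z": 0, "yaw": -1, "grip": 0.2}, {"x": 0, "y": 0, "z": 0, "yaw": -1, "grip": 0.2}, {"x": 0, "y": 0, "z": 0, "yaw": -1, "grip": 0.2}, {"x": 0, "y": 0, "z": 0, "yaw": -1, "grip": 0.2}, {"x": 0, "y": 0, "z": 0, "yaw": -1, "grip": 0.2}, {"x": 0, "y": 0, "z": 0, "yaw": -1, "grip": 0.2}, {"x": 0, "y": 0, "z": 0, "yaw": -1, "grip": 0.2}, {"x": 0, "y": 0, "z": 0, "yaw": -1, "grip": 0.2}])

```text
clock: 7.65
position: [0.4445, -0.1065, 0.1831]
tool_rot: [2.727, -1.558, -0.002]
wrist_force: [-0.9, 0.3, 0.2]
opening: 0.598
```

arm_command(series=[{"x": 0, "y": 0, "z": 0, "yaw": -1, "grip": 0.2}, {"x": 0, "y": 0, "z": 0, "yaw": -1, "grip": 0.2}, {"x": 0, "y": 0, "z": 0, "yaw": -1, "grip": 0.2}, {"x": 0, "y": 0, "z": 0, "yaw": -1, "grip": 0.2}, {"x": 0, "y": 0, "z": 0, "yaw": -1, "grip": 0.2}, {"x": 0, "y": 0, "z": 0, "yaw": -1, "grip": 0.2}, {"x": 0, "y": 0, "z": 0, "yaw": -1, "grip": 0.2}, {"x": 0.25, "y": 0.7, "z": 0.1, "yaw": -0.31, "grip": 0.2}, {"x": 0.4, "y": 1, "z": 0.2, "yaw": 0, "grip": 0.2}, {"x": 0.4, "y": 1, "z": 0.2, "yaw": 0, "grip": 0.2}, {"x": 0.3, "y": 0.75, "z": 0.2, "yaw": 0, "grip": 0.2}, {"x": 0, "y": 0, "z": 0, "yaw": 0, "grip": 0.2}])

```text
clock: 9.15
position: [0.506, -0.2825, 0.1457]
tool_rot: [-3.139, 0.039, 0.007]
wrist_force: [-0.6, 0.4, -0.3]
opening: 0.6
```

Run:
```python
from h import *
to(.5101,-.2823,.038,-1.3)
snap('scene','s4')
crop('s4',110,120,260,270,4,'s4a')
o,R,a=st(); print(proj('scene',[o['position']]))
```

```text
from [ 0.506  -0.2825  0.1457] -1.42 yaw units -0.01 x 0.081 y -0.006 z 2.154 q6 -0.54 tilt -1.000 open 0.600 F [-0.62  0.38 -0.29] t 9.15
[[175.80134959 190.85431651]]
```

View pics/s4a.png

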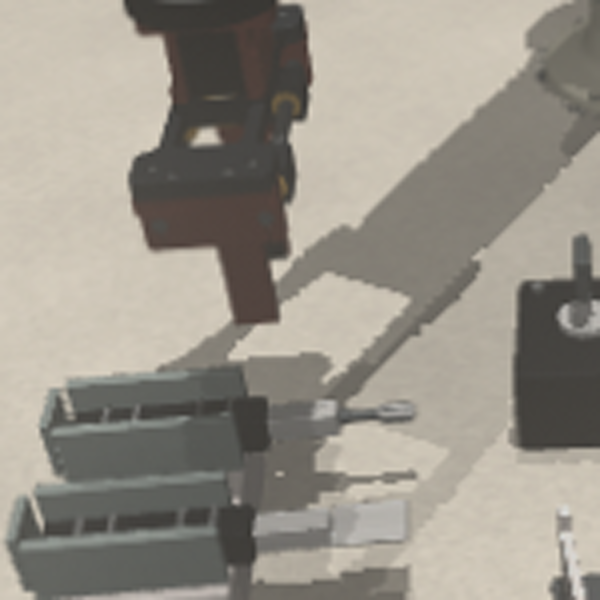

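arm_command(series=[{"x": 0.08, "y": -0.05, "z": 0.5, "yaw": 0, "grip": 0.1}, {"x": 0, "y": 0, "z": 0.9, "yaw": 0, "grip": 0.0}, {"x": 0, "y": 0, "z": 0.6, "yaw": 0, "grip": -0.1}, {"x": 0, "y": 0, "z": 0.16, "yaw": 0, "grip": -0.3}, {"x": 0, "y": 0, "z": 0, "yaw": 0, "grip": -0.5}, {"x": 0, "y": 0, "z": 0, "yaw": 0, "grip": -1}, {"x": 0, "y": 0, "z": 0, "yaw": 0, "grip": -1}, {"x": 0, "y": 0, "z": 0, "yaw": 0, "grip": -1}], squeeze=50)

```text
clock: 10.2
position: [0.512, -0.2786, 0.0432]
tool_rot: [3.14, -0.034, 0.004]
wrist_force: [-1.2, 1.7, 6.7]
opening: 0.18
```

Run:
```python
from h import *
to(.5101,-.2803,.2,-1.3)
snap('scene','s5')
crop('s5',110,120,260,270,4,'s5a')
```

```text
from [ 0.512  -0.2786  0.0432] -1.24 yaw units 0.01 x -0.037 y 0.035 z -3.136 q6 -0.54 tilt -1.000 open 0.180 F [-1.23  1.73  6.67] t 10.2
```

View pics/s5a.png

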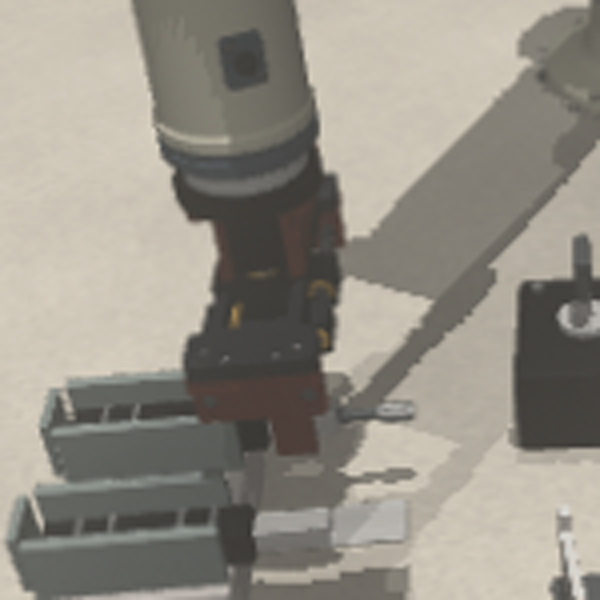

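arm_command(series=[{"x": 0, "y": 0, "z": -0.3, "yaw": 0, "grip": -1}, {"x": 0, "y": 0, "z": -0.6, "yaw": 0, "grip": -1}, {"x": 0, "y": 0, "z": -0.8, "yaw": 0, "grip": -1}, {"x": 0, "y": 0, "z": -0.6, "yaw": 0, "grip": -1}, {"x": 0, "y": 0, "z": 0, "yaw": 0, "grip": -1}])

```text
clock: 10.88
position: [0.5121, -0.2792, 0.1598]
tool_rot: [3.138, -0.034, 0.008]
wrist_force: [-0.4, -0.2, -1.3]
opening: 0.181
```

Run:
```python
from h import *
to(.6404,-.0202,.15,4.2)
snap('scene','s6')
crop('s6',80,80,260,230,4,'s6a')
```

```text
from [ 0.5121 -0.2792  0.1598] -1.26 yaw units -0.68 x 2.939 y -4.978 z 0.196 q6 -0.54 tilt -1.000 open 0.181 F [-0.42 -0.21 -1.25] t 10.875
```

View pics/s6a.png

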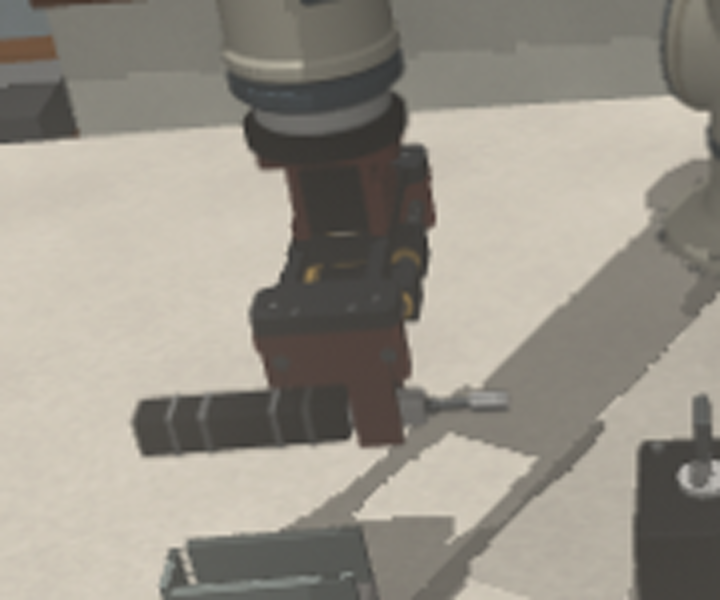

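arm_command(series=[{"x": 0, "y": 0, "z": 0, "yaw": -0.68, "grip": -1}, {"x": 0.3, "y": -0.5, "z": 0, "yaw": 0, "grip": -1}, {"x": 0.55, "y": -0.95, "z": 0, "yaw": 0, "grip": -1}, {"x": 0.6, "y": -1, "z": 0, "yaw": 0, "grip": -1}, {"x": 0.6, "y": -1, "z": 0, "yaw": 0, "grip": -1}, {"x": 0.5, "y": -0.95, "z": 0.1, "yaw": 0, "grip": -1}, {"x": 0.3, "y": -0.45, "z": 0.1, "yaw": 0, "grip": -1}, {"x": 0.09, "y": -0.13, "z": 0, "yaw": 0, "grip": -1}, {"x": 0, "y": 0, "z": 0, "yaw": 0, "grip": -1}])

```text
clock: 12.05
position: [0.6388, -0.0196, 0.1448]
tool_rot: [3.139, 0.115, -0.004]
wrist_force: [-0.3, -0.8, -0.9]
opening: 0.175
```

Run:
```python
from h import *
to(.6404,-.0202,.0482,4.2)
snap('scene','s7');snap('top','t7')
crop('s7',200,120,360,300,4,'s7a');crop('t7',240,110,370,240,5,'t7a')
```

```text
from [ 0.6388 -0.0196  0.1448] 4.2 yaw units -0.00 x 0.031 y 0.014 z 1.931 q6 -0.16 tilt -1.000 open 0.175 F [-0.27 -0.81 -0.89] t 12.05
```

View pics/s7a.png

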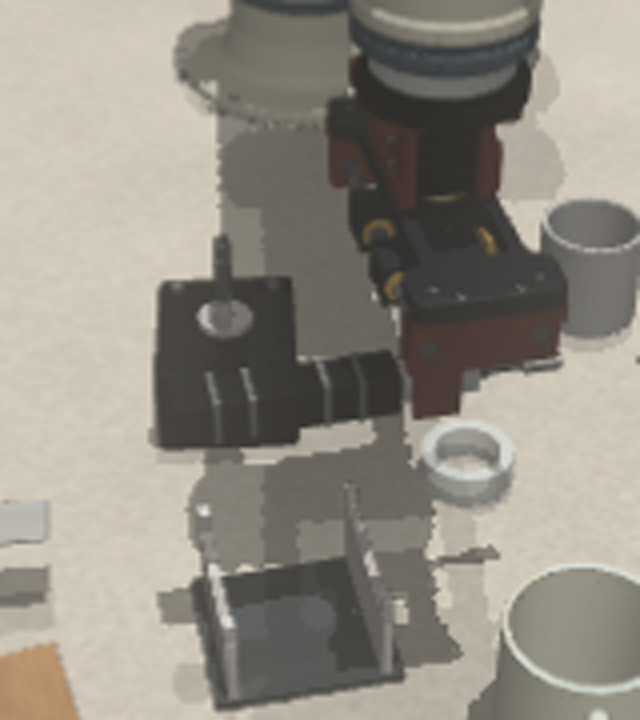

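View pics/t7a.png

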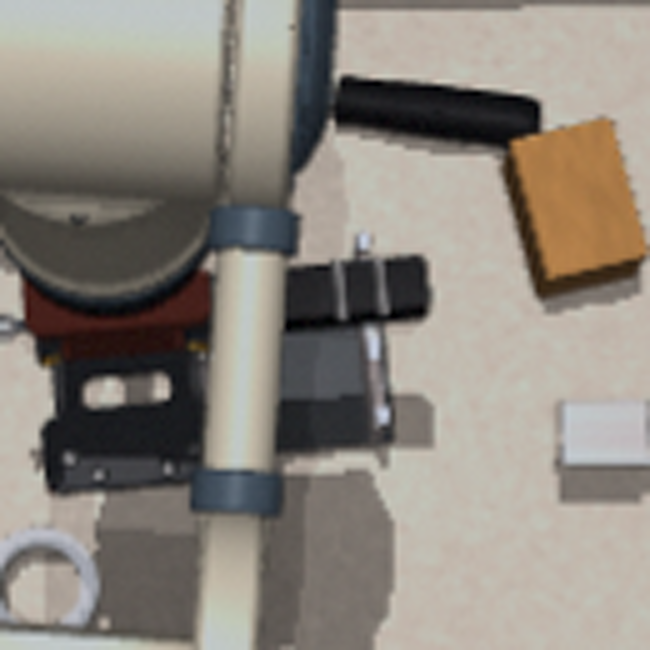

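Run:
```python
from h import *
np.set_printoptions(precision=4,suppress=True)
q=oc([(428,287)],5,240,110); p,d=load('t7'); print(rayz('top',q,.158), cloud('top',d,oc([(400,285),(310,297),(420,287)],5,240,110)))
print('handle edges',rayz('top',oc([(424,257),(428,318),(300,270),(300,328)],5,240,110),.17))
print('mug',rayz('top',[(242,135),(227,135),(258,135),(242,119),(242,154)],.095),'tape',rayz('top',[(249,228)],.024))
```

```text
[[ 0.6467 -0.1455  0.158 ]] [[ 0.6451 -0.1329  0.1687]
 [ 0.6395 -0.0956  0.1737]
 [ 0.6439 -0.141   0.1698]]
handle edges [[ 0.6565 -0.1431  0.17  ]
 [ 0.6307 -0.1439  0.17  ]
 [ 0.6519 -0.0919  0.17  ]
 [ 0.6274 -0.0913  0.17  ]]
mug [[ 0.7393  0.0329  0.095 ]
 [ 0.7401  0.0668  0.095 ]
 [ 0.7386 -0.0032  0.095 ]
 [ 0.7771  0.0329  0.095 ]
 [ 0.6951  0.033   0.095 ]] tape [[0.5366 0.0231 0.024 ]]
```

arm_command(series=[{"x": 0.13, "y": 0.01, "z": 0.4, "yaw": 0, "grip": -1}, {"x": 0, "y": 0, "z": 0.7, "yaw": 0, "grip": -1}, {"x": 0, "y": 0, "z": 0.5, "yaw": 0, "grip": -1}, {"x": 0, "y": 0, "z": 0.15, "yaw": 0, "grip": -1}, {"x": 0, "y": 0, "z": 0, "yaw": 0, "grip": -1}])

```text
clock: 12.78
position: [0.6456, -0.0197, 0.0579]
tool_rot: [-3.139, -0.114, 0.002]
wrist_force: [-0.1, -0.7, -1.5]
opening: 0.181
```

Run:
```python
from h import *
to(.6404,-.0202,.0482,4.2)
snap('scene','s8');snap('top','t8')
crop('s8',200,170,360,300,4,'s8a');crop('t8',240,110,370,240,5,'t8a')
```

```text
from [ 0.6456 -0.0197  0.0579] 4.16 yaw units -0.01 x -0.104 y 0.003 z 0.195 q6 -0.16 tilt -1.000 open 0.181 F [-0.1  -0.7  -1.45] t 12.775
```

View pics/s8a.png

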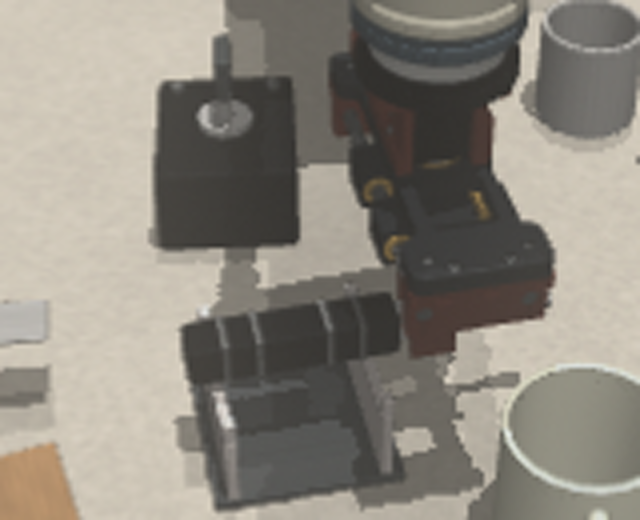

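View pics/t8a.png

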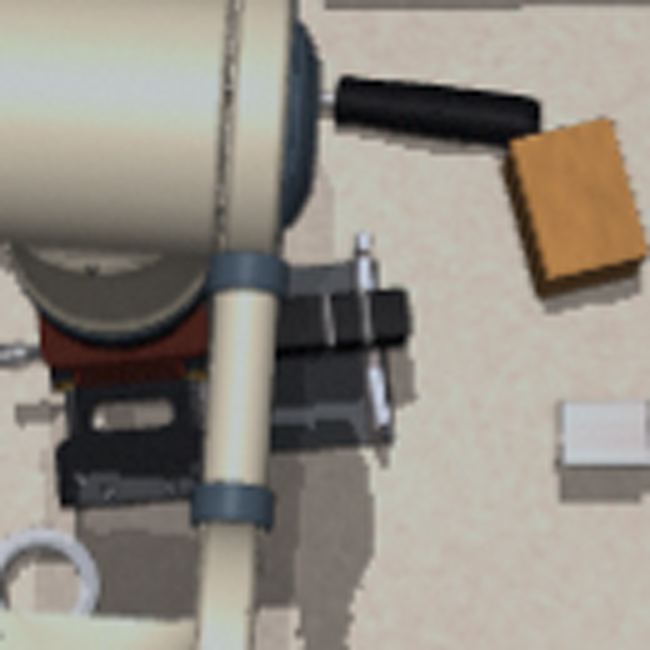

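arm_command(series=[{"x": 0, "y": 0, "z": 0.07, "yaw": 0, "grip": -1}, {"x": 0, "y": 0, "z": 0.05, "yaw": 0, "grip": -1}, {"x": 0, "y": 0, "z": 0.05, "yaw": 0, "grip": -1}, {"x": 0, "y": 0, "z": 0, "yaw": 0, "grip": -1}, {"x": 0, "y": 0, "z": 0, "yaw": 0, "grip": -1}])

```text
clock: 13.5
position: [0.6459, -0.0192, 0.0502]
tool_rot: [-3.139, -0.115, 0.0]
wrist_force: [-0.7, 0.1, -1.8]
opening: 0.182
```

Run:
```python
from h import *
to(.6404,-.0202,.0482,4.2)
```

```text
from [ 0.6459 -0.0192  0.0502] 4.2 yaw units -0.00 x -0.111 y 0.012 z 0.039 q6 -0.16 tilt -1.000 open 0.182 F [-0.65  0.09 -1.83] t 13.5
```

Not touching yet; a bit further.

arm_command(series=[{"x": 0, "y": 0, "z": 0.03, "yaw": 0, "grip": -1}, {"x": 0, "y": 0, "z": 0.03, "yaw": 0, "grip": -1}, {"x": 0, "y": 0, "z": 0.02, "yaw": 0, "grip": -1}, {"x": 0, "y": 0, "z": 0, "yaw": 0, "grip": -1}])

```text
clock: 14.0
position: [0.6462, -0.0192, 0.0482]
tool_rot: [3.139, 0.115, 0.002]
wrist_force: [-4.5, 1.5, 7.2]
opening: 0.176
```

Run:
```python
from h import *
to(.6404,-.0202,.0482,4.2)
```

```text
from [ 0.6462 -0.0192  0.0482] 4.2 yaw units -0.00 x -0.116 y 0.012 z 0.001 q6 -0.16 tilt -1.000 open 0.176 F [-4.54  1.48  7.24] t 14.0
```

arm_command(series=[{"x": 0, "y": 0, "z": 0, "yaw": 0, "grip": -0.4}, {"x": 0, "y": 0, "z": 0, "yaw": 0, "grip": -0.1}, {"x": 0, "y": 0, "z": 0, "yaw": 0, "grip": 0.0}, {"x": 0, "y": 0, "z": -0.3, "yaw": 0, "grip": 0.0}, {"x": 0, "y": 0, "z": -0.8, "yaw": 0, "grip": 0.0}, {"x": 0, "y": 0, "z": -0.8, "yaw": 0, "grip": 0.0}, {"x": 0, "y": 0, "z": -0.1, "yaw": 0, "grip": 0.0}])

```text
clock: 14.88
position: [0.6477, -0.0194, 0.1519]
tool_rot: [3.139, 0.115, 0.013]
wrist_force: [0.5, -0.1, 0.2]
opening: 0.5
```

Run:
```python
from h import *
to(.6404,-.0202,.0482,4.2)
snap('scene','s9');snap('top','t9')
crop('s9',200,150,360,300,4,'s9a');crop('t9',240,110,370,240,5,'t9a')
```

```text
from [ 0.6477 -0.0194  0.1519] 4.2 yaw units -0.00 x -0.148 y 0.005 z 2.073 q6 -0.16 tilt -1.000 open 0.500 F [ 0.49 -0.09  0.24] t 14.875
```

View pics/s9a.png

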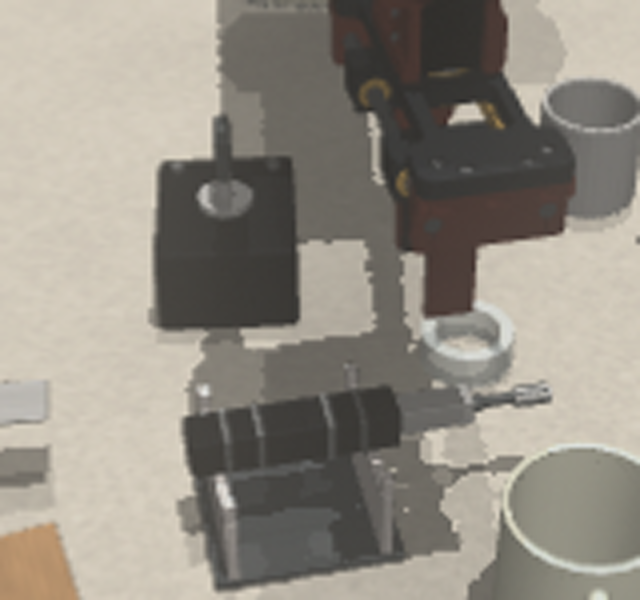

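View pics/t9a.png

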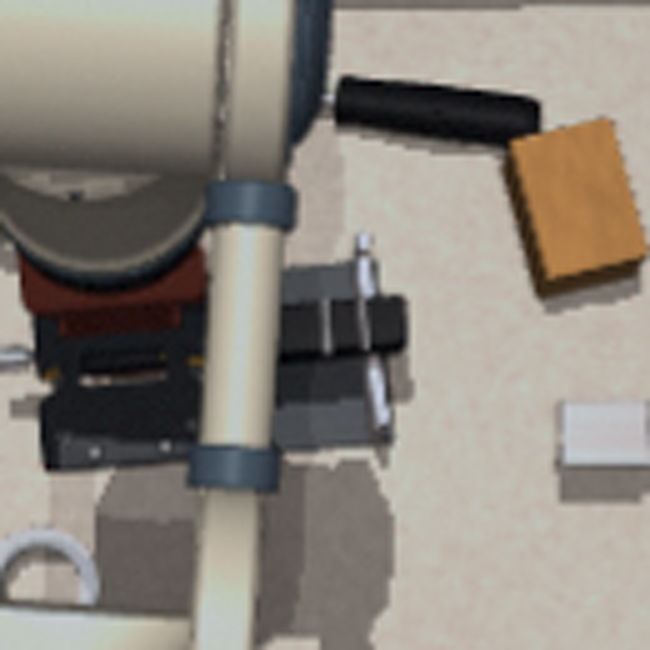

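Run:
```python
from h import *
np.set_printoptions(precision=4,suppress=True)
w=rayz('top',oc([(404,297),(406,348),(290,307),(290,362)],5,240,110),.074); print(w)
be=w[:2].mean(0)[:2]; m2=w[2:].mean(0)[:2]; dd=(m2-be)/np.linalg.norm(m2-be); print(np.degrees(np.arctan2(dd[1],dd[0])), 'mid',be+.055*np.array([-.0732,.9973]))
w=rayz('scene',oc([(398,388),(190,425)],4,200,150),.074);print(w)
print('tip', rayz('scene',oc([(548,392)],4,200,150),.062))
to(.645,-.09,.0433,4.2)
```

```text
[[ 0.6625 -0.1426  0.074 ]
 [ 0.6389 -0.1428  0.074 ]
 [ 0.6588 -0.091   0.074 ]
 [ 0.6334 -0.0904  0.074 ]]
95.0959953341991 mid [ 0.6467 -0.0879]
[[ 0.6406 -0.033   0.074 ]
 [ 0.6523 -0.1413  0.074 ]]
tip [[0.6426 0.047  0.062 ]]
from [ 0.6464 -0.0193  0.1475] 4.2 yaw units -0.00 x -0.131 y 1.409 z 2.084 q6 -0.16 tilt -1.000 open 0.499 F [-0.45 -0.13  0.11] t 14.975
```

Run:
```python
from h import *
to(.6467,-.070,.0433,4.2)
```

```text
from [ 0.6464 -0.0193  0.1475] 4.2 yaw units -0.00 x -0.068 y 1.012 z 2.084 q6 -0.16 tilt -1.000 open 0.499 F [-0.45 -0.13  0.11] t 14.975
```

arm_command(series=[{"x": -0.03, "y": 0.5, "z": 0, "yaw": 0, "grip": 0.2}, {"x": -0.03, "y": 0.5, "z": 0.2, "yaw": 0, "grip": 0.2}, {"x": 0, "y": 0, "z": 0.5, "yaw": 0, "grip": 0.2}, {"x": 0, "y": 0, "z": 0.6, "yaw": 0, "grip": 0.2}, {"x": 0, "y": 0, "z": 0.5, "yaw": 0, "grip": 0.2}, {"x": 0, "y": 0, "z": 0.23, "yaw": 0, "grip": 0.2}, {"x": 0, "y": 0, "z": 0, "yaw": 0, "grip": 0.2}], squeeze=58)

```text
clock: 15.85
position: [0.6455, -0.0691, 0.0427]
tool_rot: [-3.139, -0.115, 0.005]
wrist_force: [0.2, 0.6, 0.4]
opening: 0.602
```

Run:
```python
from h import *
to(.6467,-.070,.0433,4.2)
snap('scene','s10')
crop('s10',200,150,360,300,4,'s10a')
```

```text
from [ 0.6455 -0.0691  0.0427] 4.2 yaw units -0.00 x 0.023 y 0.019 z -0.011 q6 -0.23 tilt -1.000 open 0.602 F [0.18 0.62 0.43] t 15.85
```

View pics/s10a.png

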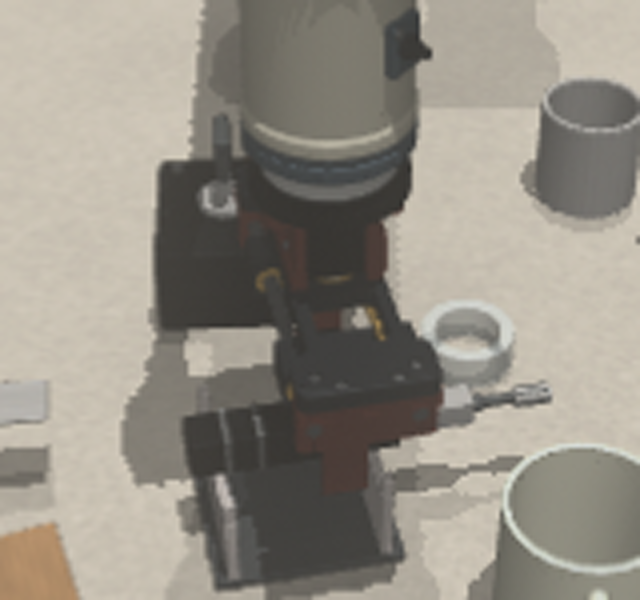

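arm_command(series=[{"x": 0, "y": 0, "z": 0, "yaw": 0, "grip": -0.3}, {"x": 0, "y": 0, "z": 0, "yaw": 0, "grip": -1}, {"x": 0, "y": 0, "z": 0, "yaw": 0, "grip": -1}, {"x": 0, "y": 0, "z": 0, "yaw": 0, "grip": -1}, {"x": 0, "y": 0, "z": 0, "yaw": 0, "grip": -1}, {"x": 0, "y": 0, "z": -0.2, "yaw": 0, "grip": -1}, {"x": 0, "y": 0, "z": -0.5, "yaw": 0, "grip": -1}, {"x": 0, "y": 0, "z": -0.6, "yaw": 0, "grip": -1}, {"x": 0, "y": 0, "z": -0.27, "yaw": 0, "grip": -1}, {"x": 0, "y": 0, "z": 0, "yaw": 0, "grip": -1}])

```text
clock: 17.15
position: [0.647, -0.0694, 0.1242]
tool_rot: [3.139, 0.115, 0.003]
wrist_force: [0.8, -0.6, -2.4]
opening: 0.272
```

Run:
```python
from h import *
to(.5518,.0291,.121,4.2)
```

```text
from [ 0.647  -0.0694  0.1242] 4.19 yaw units -0.00 x -1.754 y -2.105 z 0.063 q6 -0.23 tilt -1.000 open 0.272 F [ 0.75 -0.59 -2.44] t 17.15
```

arm_command(series=[{"x": -0.3, "y": -0.3, "z": 0, "yaw": 0, "grip": -1}, {"x": -0.55, "y": -0.65, "z": 0, "yaw": 0, "grip": -1}, {"x": -0.5, "y": -0.65, "z": 0.03, "yaw": 0, "grip": -1}, {"x": -0.3, "y": -0.4, "z": 0.03, "yaw": 0, "grip": -1}, {"x": -0.1, "y": -0.1, "z": 0, "yaw": 0, "grip": -1}, {"x": 0, "y": 0, "z": 0, "yaw": 0, "grip": -1}])

```text
clock: 17.9
position: [0.5514, 0.0288, 0.1194]
tool_rot: [3.139, 0.116, -0.002]
wrist_force: [-0.6, -0.1, -1.8]
opening: 0.268
```

Run:
```python
from h import *
to(.5518,.0291,.121,4.2)
snap('scene','s11');snap('top','t11')
crop('s11',280,120,480,270,4,'s11a');crop('t11',90,170,300,290,3.8,'t11a')
```

```text
from [0.5514 0.0288 0.1194] 4.22 yaw units 0.00 x 0.009 y -0.005 z -0.032 q6 -0.08 tilt -1.000 open 0.268 F [-0.64 -0.14 -1.82] t 17.9
```

View pics/s11a.png

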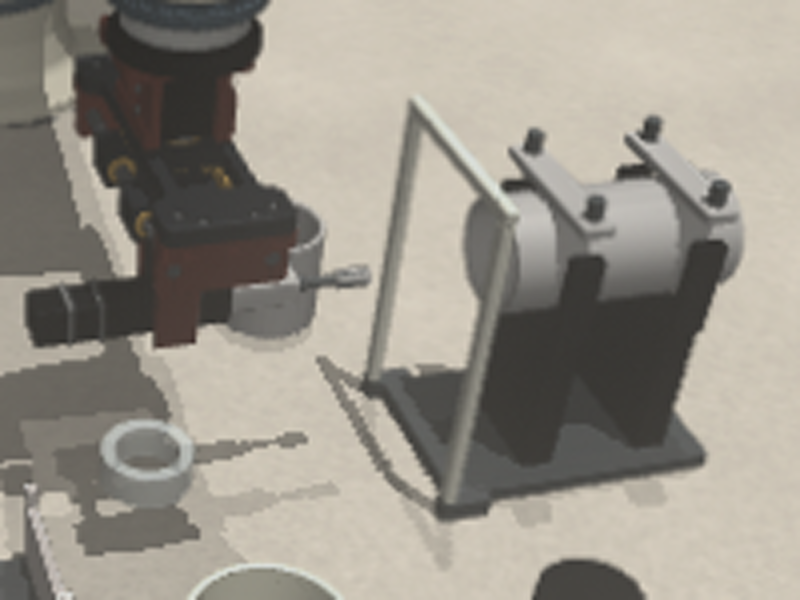

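View pics/t11a.png

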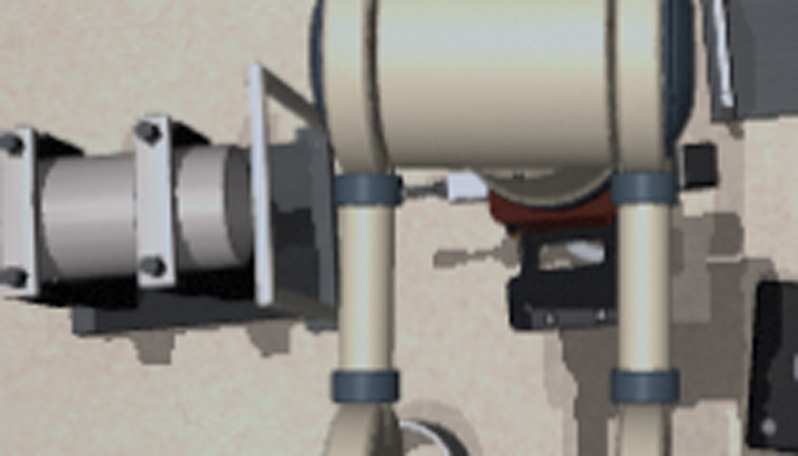

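Run:
```python
from h import *
np.set_printoptions(precision=4,suppress=True)
o,R,a=st(); tcp=o['position']; u=np.array([-.0732,.9973,0])
p,d=load('s11')
print('head scene cloud',cloud('scene',d,oc([(337,278),(345,276),(352,275),(360,274),(366,273)],4,280,120)))
for k in (.109,.076,.119):
    P=tcp+u*k+[0,0,.0193]; print(k,P,(proj('scene',[P])-[280,120])*4,(proj('top',[P])-[90,170])*3.8)
p,d=load('t11'); print('collar top',cloud('top',d,oc([(452,186),(465,186),(480,186)],3.8,90,170)), rayz('top',oc([(447,172),(447,199),(487,170),(487,198)],3.8,90,170),.148))
# collar end & head tip
crop('s11',330,170,390,215,12,'s11b')
```

```text
head scene cloud [[0.5478 0.1263 0.1387]
 [0.5491 0.1302 0.1406]
 [0.5452 0.1358 0.138 ]
 [0.547  0.1396 0.1395]
 [0.5458 0.1435 0.139 ]]
0.109 [0.544 0.137 0.139] [[352.1346 270.5573]] [[384.2539 187.3392]]
0.076 [0.5464 0.1041 0.139 ] [[295.8991 277.8871]] [[443.4246 182.0934]]
0.119 [0.5432 0.1469 0.139 ] [[368.9915 268.3626]] [[366.3646 188.9242]]
collar top [[0.5442 0.0992 0.1443]
 [0.544  0.092  0.1448]
 [0.5443 0.0841 0.1421]] [[0.5515 0.1015 0.148 ]
 [0.5366 0.1014 0.148 ]
 [0.5523 0.0795 0.148 ]
 [0.5368 0.0794 0.148 ]]
```

View pics/s11b.png

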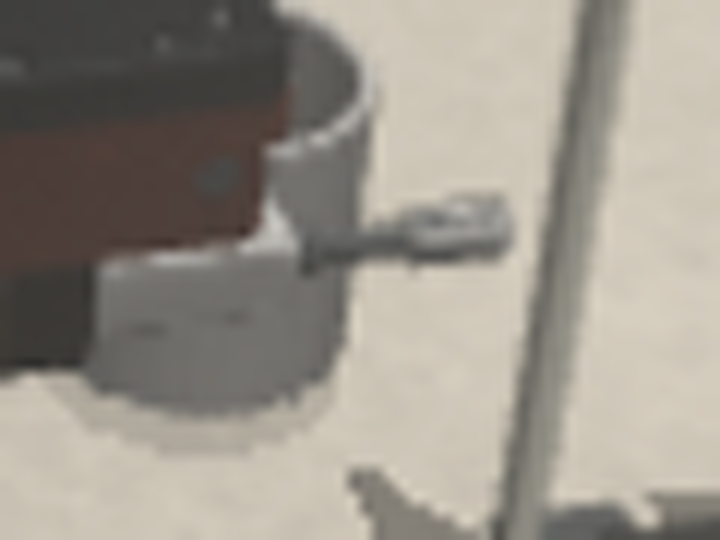

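arm_command(series=[{"x": 0.03, "y": -0.2, "z": -0.03, "yaw": 0, "grip": -1}, {"x": 0, "y": -0.4, "z": 0, "yaw": 0, "grip": -1}, {"x": 0, "y": -0.4, "z": 0, "yaw": 0, "grip": -1}, {"x": 0, "y": -0.4, "z": 0, "yaw": 0, "grip": -1}, {"x": 0, "y": -0.2, "z": 0, "yaw": 0, "grip": -1}, {"x": 0, "y": -0.04, "z": 0, "yaw": 0, "grip": -1}, {"x": 0, "y": 0, "z": 0, "yaw": 0, "grip": -1}])

```text
clock: 18.88
position: [0.5471, 0.1108, 0.1217]
tool_rot: [3.139, 0.115, 0.0]
wrist_force: [-0.1, 0.4, -1.1]
opening: 0.272
```

Run:
```python
from h import *
np.set_printoptions(precision=4,suppress=True)
u=np.array([-.0732,.9973,0]);n=np.array([.9973,.0732,0])
c=np.array([.5514,.0288,.1207])+.082*u+.0015*n; to(*c,4.2); print(c)
snap('scene','s12');snap('top','t12')
crop('s12',340,130,470,230,6,'s12a');crop('t12',90,170,300,290,3.8,'t12a')
```

```text
from [0.5471 0.1108 0.1217] 4.2 yaw units -0.00 x -0.004 y 0.001 z 0.019 q6 0.07 tilt -1.000 open 0.272 F [-0.1   0.36 -1.1 ] t 18.875
[0.5469 0.1107 0.1207]
```

View pics/s12a.png

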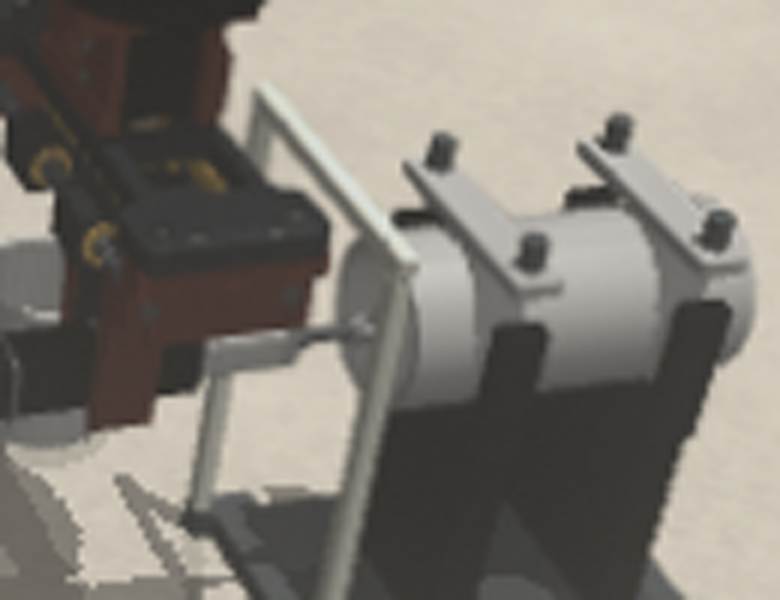

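View pics/t12a.png

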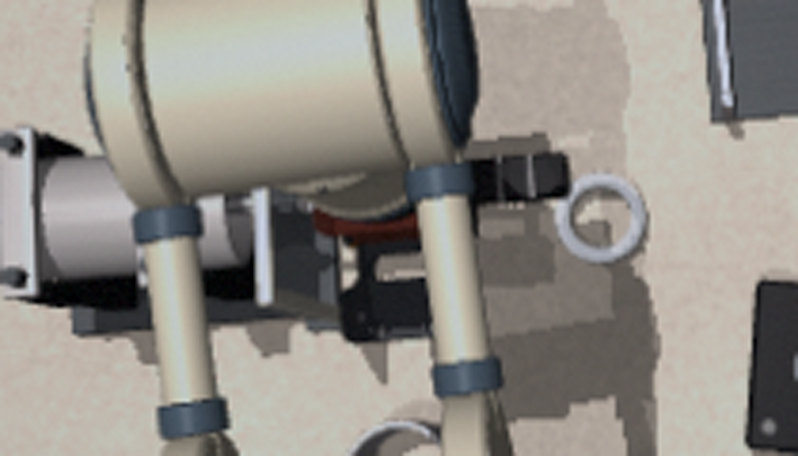

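Run:
```python
from h import *
u=np.array([-.0732,.9973,0]);n=np.array([.9973,.0732,0]);z=np.array([0,0,1.])
s=8;x0,y0,x1,y1=380,150,440,215
crop('s12',x0,y0,x1,y1,s,'s12b')
im=cv2.imread('pics/s12b.png')
t=np.linspace(0,2*np.pi,60)
M=np.array([.539,.2175,.1395])
for r,col in((.030,(0,255,0)),(.034,(0,255,255))):
    P=M+r*(np.cos(t)[:,None]*n+np.sin(t)[:,None]*z); q=((proj('scene',P)-[x0,y0]+.5)*s).astype(np.int32); cv2.polylines(im,[q],True,col,1)
T=observe()['position']
B=T+[0,0,.0193]+u*np.linspace(.076,.119,10)[:,None]; q=((proj('scene',B)-[x0,y0]+.5)*s).astype(np.int32); cv2.polylines(im,[q],False,(0,0,255),1)
q=((proj('scene',[M])-[x0,y0]+.5)*s).astype(int)[0]; cv2.circle(im,tuple(int(v) for v in q),4,(255,0,0),1)
cv2.imwrite('pics/s12c.png',im)
```

```text
(no output)
```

View pics/s12b.png

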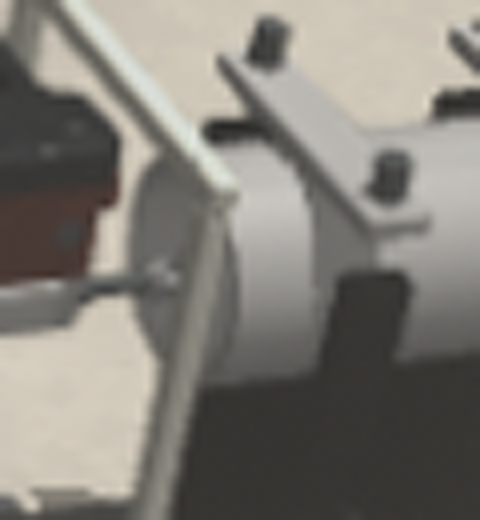

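View pics/s12c.png

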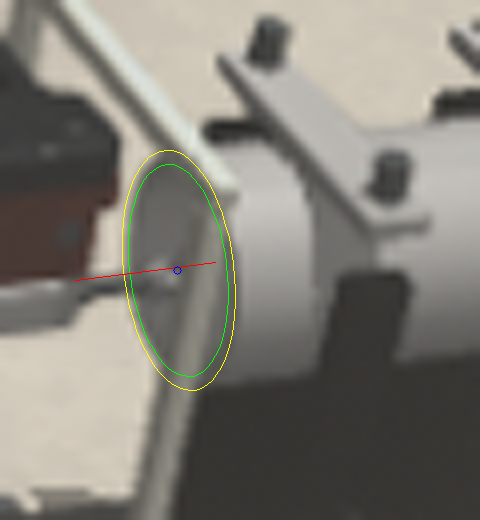

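arm_command(series=[{"x": 0, "y": -0.02, "z": -0.2, "yaw": 0, "grip": -1}, {"x": 0, "y": 0, "z": -0.2, "yaw": 0, "grip": -1}, {"x": 0, "y": 0, "z": -0.1, "yaw": 0, "grip": -1}, {"x": 0, "y": 0, "z": -0.05, "yaw": 0, "grip": -1}, {"x": 0, "y": 0, "z": -0.03, "yaw": 0, "grip": -1}, {"x": 0, "y": 0, "z": 0, "yaw": 0, "grip": -1}, {"x": 0, "y": 0, "z": 0, "yaw": 0, "grip": -1}])

```text
clock: 19.85
position: [0.5469, 0.1118, 0.1502]
tool_rot: [3.139, 0.115, -0.001]
wrist_force: [0.6, -0.2, -2.0]
opening: 0.269
```

Run:
```python
from h import *
to(.5469,.1107,.1207,4.2)
snap('scene','s13')
crop('s13',370,140,440,215,8,'s13b')
```

```text
from [0.5469 0.1118 0.1502] 4.19 yaw units -0.00 x -0.001 y 0.023 z 0.591 q6 0.07 tilt -1.000 open 0.269 F [ 0.58 -0.18 -1.97] t 19.85
```

View pics/s13b.png

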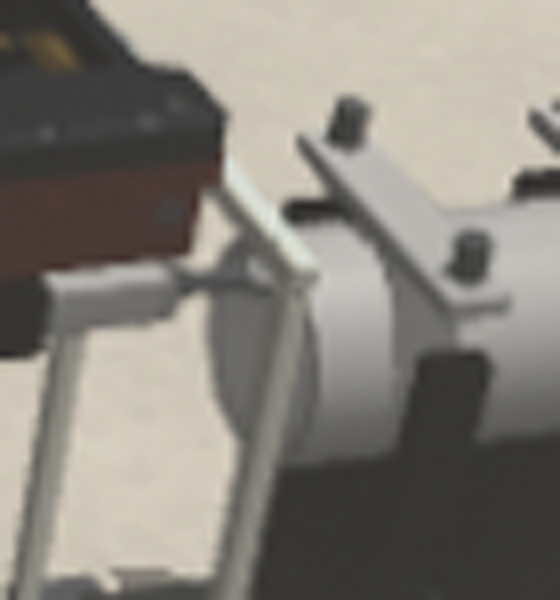

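Run:
```python
from h import *
np.set_printoptions(precision=4,suppress=True)
o=observe();print(o['moment'],o['wrist_force'])
u=np.array([-.0732,.9973,0]);n=np.array([.9973,.0732,0]);z=np.array([0,0,1.])
s=8;x0,y0,x1,y1=370,140,440,215
im=cv2.imread('pics/s13b.png')
t=np.linspace(0,2*np.pi,60)
M=np.array([.539,.2195,.140])
for r,col in((.030,(0,255,0)),(.034,(0,255,255)),(.025,(255,0,255))):
    P=M+r*(np.cos(t)[:,None]*n+np.sin(t)[:,None]*z); q=((proj('scene',P)-[x0,y0]+.5)*s).astype(np.int32); cv2.polylines(im,[q],True,col,1)
T=o['position']
B=T+[0,0,.0193]+u*np.linspace(.076,.119,10)[:,None]; q=((proj('scene',B)-[x0,y0]+.5)*s).astype(np.int32); cv2.polylines(im,[q],False,(0,0,255),1)
cv2.imwrite('pics/s13c.png',im)
```

```text
[-0.0932 -0.0879  0.0252] [ 1.0243 -1.128  -1.3286]
```

View pics/s13c.png

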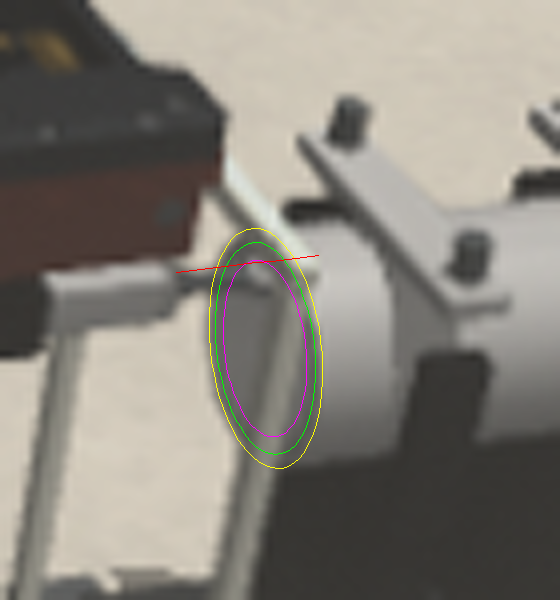

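Run:
```python
import numpy as np,json
t=np.radians(np.arange(0,361,5)); x=np.round(.6*np.sin(t),3); z=np.round(-.6*np.cos(t),3)
for k in range(0,72,12): print(json.dumps([dict(x=round(x[i+1]-x[i],3),y=0,z=round(z[i+1]-z[i],3),yaw=0,grip=-1) for i in range(k,k+12)]))
```

```text
[{"x": 0.052, "y": 0, "z": 0.002, "yaw": 0, "grip": -1}, {"x": 0.052, "y": 0, "z": 0.007, "yaw": 0, "grip": -1}, {"x": 0.051, "y": 0, "z": 0.011, "yaw": 0, "grip": -1}, {"x": 0.05, "y": 0, "z": 0.016, "yaw": 0, "grip": -1}, {"x": 0.049, "y": 0, "z": 0.02, "yaw": 0, "grip": -1}, {"x": 0.046, "y": 0, "z": 0.024, "yaw": 0, "grip": -1}, {"x": 0.044, "y": 0, "z": 0.029, "yaw": 0, "grip": -1}, {"x": 0.042, "y": 0, "z": 0.031, "yaw": 0, "grip": -1}, {"x": 0.038, "y": 0, "z": 0.036, "yaw": 0, "grip": -1}, {"x": 0.036, "y": 0, "z": 0.038, "yaw": 0, "grip": -1}, {"x": 0.031, "y": 0, "z": 0.042, "yaw": 0, "grip": -1}, {"x": 0.029, "y": 0, "z": 0.044, "yaw": 0, "grip": -1}]
[{"x": 0.024, "y": 0, "z": 0.046, "yaw": 0, "grip": -1}, {"x": 0.02, "y": 0, "z": 0.049, "yaw": 0, "grip": -1}, {"x": 0.016, "y": 0, "z": 0.05, "yaw": 0, "grip": -1}, {"x": 0.011, "y": 0, "z": 0.051, "yaw": 0, "grip": -1}, {"x": 0.007, "y": 0, "z": 0.052, "yaw": 0, "grip": -1}, {"x": 0.002, "y": 0, "z": 0.052, "yaw": 0, "grip": -1}, {"x": -0.002, "y": 0, "z": 0.052, "yaw": 0, "grip": -1}, {"x": -0.007, "y": 0, "z": 0.052, "ya
[... 2293 characters left out ...]
: 0, "grip": -1}]
[{"x": 0.029, "y": 0, "z": -0.044, "yaw": 0, "grip": -1}, {"x": 0.031, "y": 0, "z": -0.042, "yaw": 0, "grip": -1}, {"x": 0.036, "y": 0, "z": -0.038, "yaw": 0, "grip": -1}, {"x": 0.038, "y": 0, "z": -0.036, "yaw": 0, "grip": -1}, {"x": 0.042, "y": 0, "z": -0.031, "yaw": 0, "grip": -1}, {"x": 0.044, "y": 0, "z": -0.029, "yaw": 0, "grip": -1}, {"x": 0.046, "y": 0, "z": -0.024, "yaw": 0, "grip": -1}, {"x": 0.049, "y": 0, "z": -0.02, "yaw": 0, "grip": -1}, {"x": 0.05, "y": 0, "z": -0.016, "yaw": 0, "grip": -1}, {"x": 0.051, "y": 0, "z": -0.011, "yaw": 0, "grip": -1}, {"x": 0.052, "y": 0, "z": -0.007, "yaw": 0, "grip": -1}, {"x": 0.052, "y": 0, "z": -0.002, "yaw": 0, "grip": -1}]
```

arm_command(series=[{"x": 0, "y": 0, "z": -0.01, "yaw": 0, "grip": -1}, {"x": 0, "y": 0, "z": 0, "yaw": 0, "grip": -1}, {"x": 0, "y": 0, "z": 0, "yaw": 0, "grip": -1}])

```text
clock: 20.27
position: [0.547, 0.1118, 0.1511]
tool_rot: [3.139, 0.115, -0.0]
wrist_force: [-0.5, -1.2, -2.5]
opening: 0.266
```

arm_command(series=[{"x": 0.052, "y": 0, "z": 0.002, "yaw": 0, "grip": -1}, {"x": 0.052, "y": 0, "z": 0.007, "yaw": 0, "grip": -1}, {"x": 0.051, "y": 0, "z": 0.011, "yaw": 0, "grip": -1}, {"x": 0.05, "y": 0, "z": 0.016, "yaw": 0, "grip": -1}, {"x": 0.049, "y": 0, "z": 0.02, "yaw": 0, "grip": -1}, {"x": 0.046, "y": 0, "z": 0.024, "yaw": 0, "grip": -1}, {"x": 0.044, "y": 0, "z": 0.029, "yaw": 0, "grip": -1}, {"x": 0.042, "y": 0, "z": 0.031, "yaw": 0, "grip": -1}, {"x": 0.038, "y": 0, "z": 0.036, "yaw": 0, "grip": -1}, {"x": 0.036, "y": 0, "z": 0.038, "yaw": 0, "grip": -1}, {"x": 0.031, "y": 0, "z": 0.042, "yaw": 0, "grip": -1}, {"x": 0.029, "y": 0, "z": 0.044, "yaw": 0, "grip": -1}])

```text
clock: 21.78
position: [0.573, 0.1138, 0.136]
tool_rot: [-3.139, -0.115, 0.0]
wrist_force: [-1.6, -0.9, -1.0]
opening: 0.268
```

Run:
```python
from h import *
np.set_printoptions(precision=4,suppress=True)
o=observe();print(o['moment'],o['wrist_force'],o['position'])
c=np.array([.547,.1118,.1211]); n=np.array([.9973,.0732]);dp=o['position']-c; print('lat %.4f z %.4f along %.4f'%(dp[:2]@n,dp[2],dp[:2]@[-.0732,.9973]), 'want',.03*np.sin(np.pi/3),.015)
snap('scene','s14')
crop('s14',370,140,440,215,8,'s14b')
```

```text
[-0.086   0.2104  0.1954] [-1.5691 -0.8778 -1.0172] [0.573  0.1138 0.136 ]
lat 0.0261 z 0.0149 along 0.0001 want 0.025980762113533156 0.015
```

View pics/s14b.png

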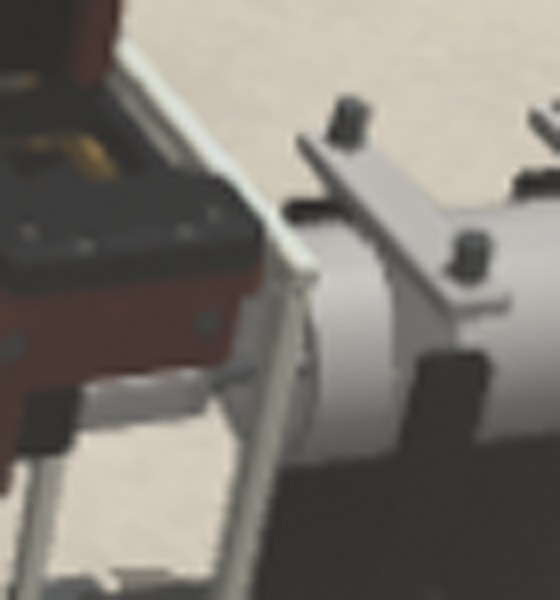

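arm_command(series=[{"x": 0.024, "y": 0, "z": 0.041, "yaw": 0, "grip": -1}, {"x": 0.02, "y": 0, "z": 0.044, "yaw": 0, "grip": -1}, {"x": 0.016, "y": 0, "z": 0.045, "yaw": 0, "grip": -1}, {"x": 0.011, "y": 0, "z": 0.046, "yaw": 0, "grip": -1}, {"x": 0.007, "y": 0, "z": 0.047, "yaw": 0, "grip": -1}, {"x": 0.002, "y": 0, "z": 0.052, "yaw": 0, "grip": -1}, {"x": -0.002, "y": 0, "z": 0.052, "yaw": 0, "grip": -1}, {"x": -0.007, "y": 0, "z": 0.052, "yaw": 0, "grip": -1}, {"x": -0.011, "y": 0, "z": 0.051, "yaw": 0, "grip": -1}, {"x": -0.016, "y": 0, "z": 0.05, "yaw": 0, "grip": -1}, {"x": -0.02, "y": 0, "z": 0.049, "yaw": 0, "grip": -1}, {"x": -0.024, "y": 0, "z": 0.046, "yaw": 0, "grip": -1}])

```text
clock: 23.32
position: [0.573, 0.1138, 0.1074]
tool_rot: [-3.139, -0.115, -0.001]
wrist_force: [-0.6, 0.8, 1.1]
opening: 0.27
```

```bash
cat >> h.py <<'E'
def chk(th,cz=.1211):
    o=observe();print(np.round(o['moment'],3),np.round(o['wrist_force'],2),np.round(o['position'],4),o['clock'])
    c=np.array([.547,.1118,cz]); n=np.array([.9973,.0732]);dp=o['position']-c; t=np.radians(th); print('lat %.4f z %.4f along %.4f'%(dp[:2]@n,dp[2],dp[:2]@[-.0732,.9973]), 'want',.03*np.sin(t),.03*np.cos(t))
E
python3 -c "
from h import *
chk(120,.1226)"
```

```text
[0.167 0.086 0.137] [-0.62  0.77  1.12] [0.573  0.1138 0.1074] 23.325
lat 0.0261 z -0.0152 along 0.0001 want 0.02598076211353316 -0.014999999999999993
```

arm_command(series=[{"x": -0.029, "y": 0, "z": 0.044, "yaw": 0, "grip": -1}, {"x": -0.031, "y": 0, "z": 0.042, "yaw": 0, "grip": -1}, {"x": -0.036, "y": 0, "z": 0.038, "yaw": 0, "grip": -1}, {"x": -0.038, "y": 0, "z": 0.036, "yaw": 0, "grip": -1}, {"x": -0.042, "y": 0, "z": 0.031, "yaw": 0, "grip": -1}, {"x": -0.044, "y": 0, "z": 0.029, "yaw": 0, "grip": -1}, {"x": -0.046, "y": 0, "z": 0.024, "yaw": 0, "grip": -1}, {"x": -0.049, "y": 0, "z": 0.02, "yaw": 0, "grip": -1}, {"x": -0.05, "y": 0, "z": 0.016, "yaw": 0, "grip": -1}, {"x": -0.051, "y": 0, "z": 0.011, "yaw": 0, "grip": -1}, {"x": -0.052, "y": 0, "z": 0.007, "yaw": 0, "grip": -1}, {"x": -0.052, "y": 0, "z": 0.002, "yaw": 0, "grip": -1}])

```text
clock: 24.82
position: [0.5469, 0.1119, 0.0924]
tool_rot: [-3.139, -0.115, -0.0]
wrist_force: [1.0, -1.0, 0.4]
opening: 0.265
```

```bash
python3 -c "
from h import *
chk(180,.1226)"
```

```text
[ 0.159 -0.301 -0.116] [ 0.98 -0.97  0.44] [0.5469 0.1119 0.0924] 24.825
lat -0.0001 z -0.0302 along 0.0001 want 3.673940397442059e-18 -0.03
```

arm_command(series=[{"x": -0.052, "y": 0, "z": -0.002, "yaw": 0, "grip": -1}, {"x": -0.052, "y": 0, "z": -0.007, "yaw": 0, "grip": -1}, {"x": -0.051, "y": 0, "z": -0.011, "yaw": 0, "grip": -1}, {"x": -0.05, "y": 0, "z": -0.016, "yaw": 0, "grip": -1}, {"x": -0.049, "y": 0, "z": -0.02, "yaw": 0, "grip": -1}, {"x": -0.046, "y": 0, "z": -0.024, "yaw": 0, "grip": -1}, {"x": -0.044, "y": 0, "z": -0.029, "yaw": 0, "grip": -1}, {"x": -0.042, "y": 0, "z": -0.031, "yaw": 0, "grip": -1}, {"x": -0.038, "y": 0, "z": -0.036, "yaw": 0, "grip": -1}, {"x": -0.036, "y": 0, "z": -0.038, "yaw": 0, "grip": -1}, {"x": -0.031, "y": 0, "z": -0.042, "yaw": 0, "grip": -1}, {"x": -0.029, "y": 0, "z": -0.044, "yaw": 0, "grip": -1}])

```text
clock: 26.32
position: [0.5209, 0.1099, 0.1074]
tool_rot: [3.139, 0.115, -0.0]
wrist_force: [1.6, -0.0, -1.2]
opening: 0.264
```

```bash
python3 -c "
from h import *
chk(240,.1226)"
```

```text
[-0.009 -0.486 -0.293] [ 1.58 -0.05 -1.2 ] [0.5209 0.1099 0.1074] 26.325
lat -0.0261 z -0.0152 along 0.0000 want -0.02598076211353315 -0.015000000000000013
```

arm_command(series=[{"x": -0.024, "y": 0, "z": -0.046, "yaw": 0, "grip": -1}, {"x": -0.02, "y": 0, "z": -0.049, "yaw": 0, "grip": -1}, {"x": -0.016, "y": 0, "z": -0.05, "yaw": 0, "grip": -1}, {"x": -0.011, "y": 0, "z": -0.051, "yaw": 0, "grip": -1}, {"x": -0.007, "y": 0, "z": -0.052, "yaw": 0, "grip": -1}, {"x": -0.002, "y": 0, "z": -0.052, "yaw": 0, "grip": -1}, {"x": 0.002, "y": 0, "z": -0.052, "yaw": 0, "grip": -1}, {"x": 0.007, "y": 0, "z": -0.052, "yaw": 0, "grip": -1}, {"x": 0.011, "y": 0, "z": -0.051, "yaw": 0, "grip": -1}, {"x": 0.016, "y": 0, "z": -0.05, "yaw": 0, "grip": -1}, {"x": 0.02, "y": 0, "z": -0.049, "yaw": 0, "grip": -1}, {"x": 0.024, "y": 0, "z": -0.046, "yaw": 0, "grip": -1}])

```text
clock: 27.82
position: [0.5211, 0.11, 0.1375]
tool_rot: [-3.139, -0.115, 0.0]
wrist_force: [1.0, -0.1, -3.6]
opening: 0.268
```

```bash
python3 -c "
from h import *
chk(300,.1226)"
```

```text
[-0.203 -0.221 -0.05 ] [ 1.02 -0.15 -3.64] [0.5211 0.11   0.1375] 27.825
lat -0.0260 z 0.0149 along 0.0001 want -0.025980762113533156 0.015000000000000003
```

arm_command(series=[{"x": 0.029, "y": 0, "z": -0.044, "yaw": 0, "grip": -1}, {"x": 0.031, "y": 0, "z": -0.042, "yaw": 0, "grip": -1}, {"x": 0.036, "y": 0, "z": -0.038, "yaw": 0, "grip": -1}, {"x": 0.038, "y": 0, "z": -0.036, "yaw": 0, "grip": -1}, {"x": 0.042, "y": 0, "z": -0.031, "yaw": 0, "grip": -1}, {"x": 0.044, "y": 0, "z": -0.029, "yaw": 0, "grip": -1}, {"x": 0.046, "y": 0, "z": -0.024, "yaw": 0, "grip": -1}, {"x": 0.049, "y": 0, "z": -0.02, "yaw": 0, "grip": -1}, {"x": 0.05, "y": 0, "z": -0.016, "yaw": 0, "grip": -1}, {"x": 0.051, "y": 0, "z": -0.011, "yaw": 0, "grip": -1}, {"x": 0.052, "y": 0, "z": -0.007, "yaw": 0, "grip": -1}, {"x": 0.052, "y": 0, "z": -0.002, "yaw": 0, "grip": -1}])

```text
clock: 29.32
position: [0.5471, 0.1119, 0.1524]
tool_rot: [-3.139, -0.115, 0.0]
wrist_force: [-0.7, 0.6, -2.4]
opening: 0.269
```

Run:
```python
from h import *
chk(0,.1226)
snap('scene','s15')
crop('s15',370,140,440,215,8,'s15b')
```

```text
[-0.214 -0.013  0.107] [-0.71  0.59 -2.41] [0.5471 0.1119 0.1524] 29.325
lat 0.0001 z 0.0298 along 0.0001 want 0.0 0.03
```

View pics/s15b.png

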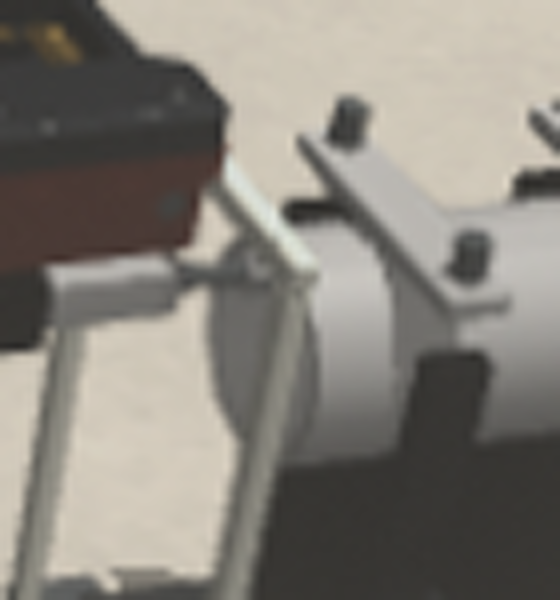

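arm_command(series=[{"x": 0.04, "y": 0, "z": 0, "yaw": 0, "grip": -1}, {"x": 0.03, "y": 0, "z": 0, "yaw": 0, "grip": -1}, {"x": 0, "y": 0, "z": 0, "yaw": 0, "grip": -1}, {"x": 0, "y": 0, "z": 0, "yaw": 0, "grip": -1}, {"x": 0, "y": 0, "z": 0, "yaw": 0, "grip": -1}, {"x": 0, "y": 0, "z": 0, "yaw": 0, "grip": -1}])

```text
clock: 30.12
position: [0.5505, 0.1121, 0.1524]
tool_rot: [3.139, 0.115, 0.0]
wrist_force: [-1.2, 0.1, -2.8]
opening: 0.269
```

Run:
```python
from h import *
chk(0,.1226)
```

```text
[-0.228 -0.041  0.083] [-1.17  0.13 -2.85] [0.5505 0.1121 0.1524] 30.125
lat 0.0035 z 0.0298 along 0.0001 want 0.0 0.03
```

arm_command(series=[{"x": -0.03, "y": 0, "z": 0.15, "yaw": 0, "grip": -1}, {"x": -0.04, "y": 0, "z": 0.3, "yaw": 0, "grip": -1}, {"x": 0, "y": 0, "z": 0.15, "yaw": 0, "grip": -1}, {"x": 0, "y": 0, "z": 0, "yaw": 0, "grip": -1}])

```text
clock: 30.62
position: [0.5464, 0.1118, 0.121]
tool_rot: [3.139, 0.115, -0.003]
wrist_force: [0.3, -0.1, -1.9]
opening: 0.267
```

Run:
```python
from h import *
chk(0,.1226)
```

```text
[-0.119 -0.087  0.002] [ 0.33 -0.07 -1.89] [0.5464 0.1118 0.121 ] 30.625
lat -0.0006 z -0.0016 along 0.0001 want 0.0 0.03
```

arm_command(series=[{"x": 0, "y": 0, "z": 0, "yaw": 0, "grip": -1}, {"x": 0, "y": 0, "z": 0, "yaw": 0, "grip": -1}])

```text
clock: 30.88
position: [0.5473, 0.1119, 0.123]
tool_rot: [-3.139, -0.115, -0.002]
wrist_force: [-0.3, 0.2, -1.4]
opening: 0.267
```

Run:
```python
from h import *
chk(0,.1226); 
for i in range(4): get_image('scene'); o=observe(); print(o['moment'],o['wrist_force'],o['clock'])
snap('scene','s16')
```

```text
[-0.077 -0.107 -0.044] [-0.29  0.24 -1.42] [0.5473 0.1119 0.123 ] 30.875
lat 0.0003 z 0.0004 along 0.0001 want 0.0 0.03
[-0.06278043 -0.10906853 -0.02563357] [ 0.86766326  0.03867519 -1.54747638] 30.925
[-0.0421976  -0.11419774 -0.02727506] [-0.62887466 -0.47924949 -0.44931376] 30.975
[-0.06538898 -0.10862014  0.00313596] [-0.5593951  -0.06335537 -0.69515687] 31.025
[-0.06634513 -0.08406366  0.00307802] [ 0.48520862  0.44435999 -1.47506967] 31.075
```

Run:
```python
import cv2,numpy as np
ims=[]
for t,(x0,y0) in (('s12',(383,170)),('s13',(383,158)),('s15',(383,158))):
    im=cv2.imread('pics/%s.png'%t)[y0:y0+25,x0:x0+32]; ims.append(cv2.resize(im,None,fx=12,fy=12,interpolation=cv2.INTER_NEAREST)[:, :])
o=np.vstack([np.hstack(ims[:2]),np.hstack([ims[2],ims[2]*0])]); cv2.imwrite('pics/cmp.png',o); print(o.shape)
```

```text
(600, 768, 3)
```

View pics/cmp.png

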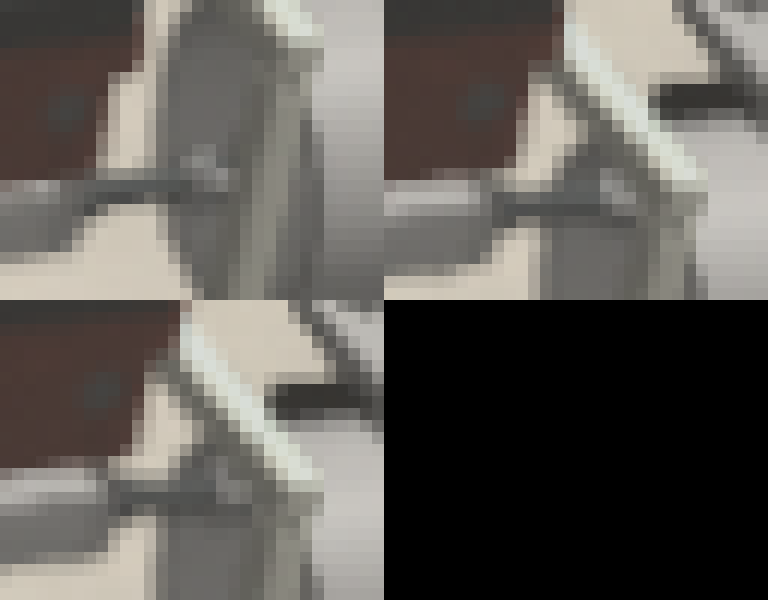

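arm_command(series=[{"x": 0, "y": 0.3, "z": 0, "yaw": 0, "grip": -1}, {"x": 0, "y": 0.5, "z": 0, "yaw": 0, "grip": -1}, {"x": 0, "y": 0.5, "z": 0, "yaw": 0, "grip": -1}, {"x": 0, "y": 0.4, "z": 0, "yaw": 0, "grip": -1}, {"x": 0, "y": 0.2, "z": 0, "yaw": 0, "grip": -1}, {"x": 0, "y": 0, "z": 0, "yaw": 0, "grip": -1}])

```text
clock: 31.88
position: [0.554, 0.0165, 0.1223]
tool_rot: [-3.139, -0.113, 0.0]
wrist_force: [0.4, 0.4, -1.8]
opening: 0.272
```

Run:
```python
from h import *
to(.646,-.0694,.124,4.2)
snap('scene','s17');crop('s17',250,100,450,250,4,'s17a')
```

```text
from [0.554  0.0165 0.1223] 4.13 yaw units -0.01 x 1.709 y 1.849 z -0.033 q6 -0.10 tilt -1.000 open 0.272 F [ 0.44  0.43 -1.84] t 31.875
```

View pics/s17a.png

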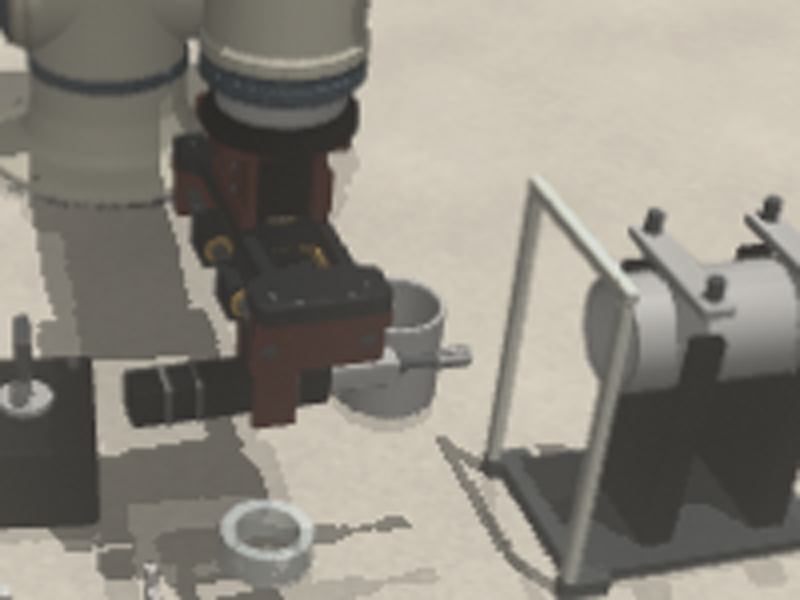

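arm_command(series=[{"x": 0.3, "y": 0.3, "z": 0, "yaw": 0, "grip": -1}, {"x": 0.5, "y": 0.55, "z": 0, "yaw": 0, "grip": -1}, {"x": 0.5, "y": 0.55, "z": 0, "yaw": 0, "grip": -1}, {"x": 0.3, "y": 0.35, "z": 0, "yaw": 0, "grip": -1}, {"x": 0.1, "y": 0.1, "z": 0, "yaw": 0, "grip": -1}, {"x": 0, "y": 0, "z": 0.3, "yaw": 0, "grip": -1}, {"x": 0, "y": 0, "z": 0.5, "yaw": 0, "grip": -1}, {"x": 0, "y": 0, "z": 0.4, "yaw": 0, "grip": -1}, {"x": 0, "y": 0, "z": 0.2, "yaw": 0, "grip": -1}, {"x": 0, "y": 0, "z": 0, "yaw": 0, "grip": -1}])

```text
clock: 33.17
position: [0.6448, -0.0685, 0.0513]
tool_rot: [-3.139, -0.116, 0.003]
wrist_force: [-0.9, -0.5, -1.4]
opening: 0.269
```

Run:
```python
from h import *
to(.646,-.0694,.0427,4.2)
snap('scene','s18');crop('s18',200,150,360,300,4,'s18a')
```

```text
from [ 0.6448 -0.0685  0.0513] 4.22 yaw units 0.00 x 0.022 y 0.020 z 0.173 q6 -0.23 tilt -1.000 open 0.269 F [-0.91 -0.54 -1.38] t 33.175
```

View pics/s18a.png

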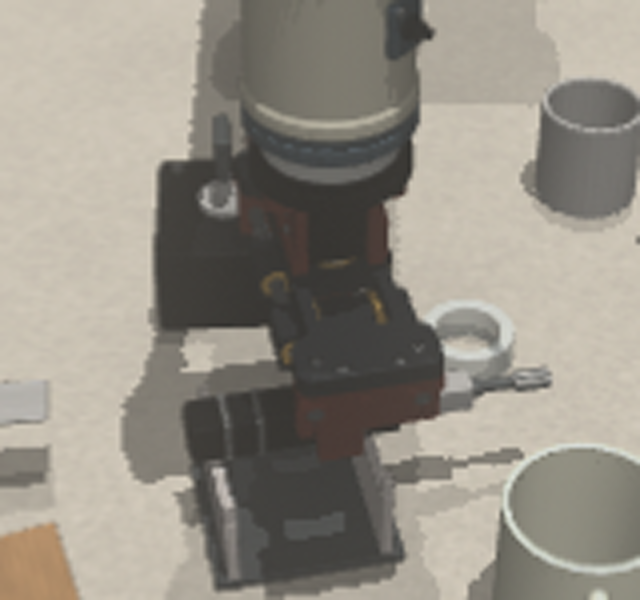

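Same place as before, about 8 mm above the rest. Lower it gently.

arm_command(series=[{"x": 0.02, "y": 0.02, "z": 0.07, "yaw": 0, "grip": -1}, {"x": 0, "y": 0, "z": 0.05, "yaw": 0, "grip": -1}, {"x": 0, "y": 0, "z": 0.03, "yaw": 0, "grip": -1}, {"x": 0, "y": 0, "z": 0.02, "yaw": 0, "grip": -1}, {"x": 0, "y": 0, "z": 0, "yaw": 0, "grip": -1}])

```text
clock: 33.85
position: [0.6468, -0.0699, 0.0455]
tool_rot: [3.139, 0.115, 0.002]
wrist_force: [-3.1, 0.3, 5.9]
opening: 0.268
```

Run:
```python
from h import *
to(.646,-.0694,.0427,4.2)
```

```text
from [ 0.6468 -0.0699  0.0455] 4.19 yaw units -0.00 x -0.014 y -0.012 z 0.055 q6 -0.23 tilt -1.000 open 0.268 F [-3.08  0.33  5.94] t 33.85
```

arm_command(series=[{"x": 0, "y": 0, "z": 0, "yaw": 0, "grip": -0.3}, {"x": 0, "y": 0, "z": 0, "yaw": 0, "grip": 0.0}, {"x": 0, "y": 0, "z": 0, "yaw": 0, "grip": 0.3}, {"x": 0, "y": 0, "z": 0, "yaw": 0, "grip": 0.3}, {"x": 0, "y": 0, "z": -0.3, "yaw": 0, "grip": 0.3}, {"x": 0, "y": 0, "z": -0.7, "yaw": 0, "grip": 0.3}, {"x": 0, "y": 0, "z": -1, "yaw": 0, "grip": 0.3}, {"x": 0, "y": 0, "z": -0.6, "yaw": 0, "grip": 0.3}])

```text
clock: 34.85
position: [0.6473, -0.0699, 0.1787]
tool_rot: [3.139, 0.115, 0.008]
wrist_force: [-0.2, 0.4, 0.4]
opening: 0.649
```

arm_command(series=[{"x": -0.5, "y": 0, "z": -0.2, "yaw": 0, "grip": 0.3}, {"x": -1, "y": 0, "z": 0, "yaw": 0, "grip": 0.3}, {"x": -1, "y": 0, "z": 0, "yaw": 0, "grip": 0.3}, {"x": -0.5, "y": 0, "z": 0, "yaw": 0, "grip": 0.3}, {"x": 0, "y": 0, "z": 0, "yaw": 0, "grip": 0.3}])

```text
clock: 35.48
position: [0.4965, -0.081, 0.1859]
tool_rot: [3.139, 0.114, 0.005]
wrist_force: [1.4, 0.2, 0.1]
opening: 0.653
```

Run:
```python
from h import *
to(.646,-.0694,.0427,4.2)
snap('scene','s19');snap('top','t19');crop('s19',200,150,360,300,4,'s19a');crop('t19',240,110,370,240,5,'t19a')
```

```text
from [ 0.4965 -0.081   0.1859] 4.16 yaw units -0.01 x 2.999 y -0.012 z 2.864 q6 -0.30 tilt -1.000 open 0.653 F [1.38 0.21 0.14] t 35.475
```

View pics/s19a.png

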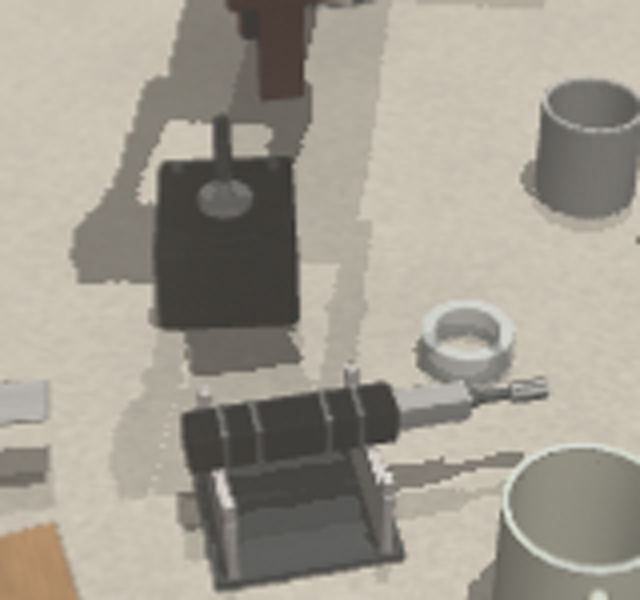

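View pics/t19a.png

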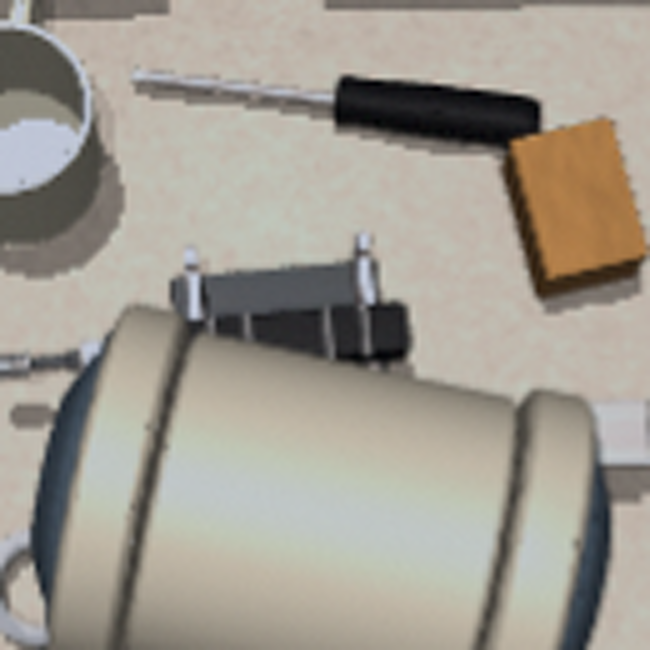

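View pics/s19.png

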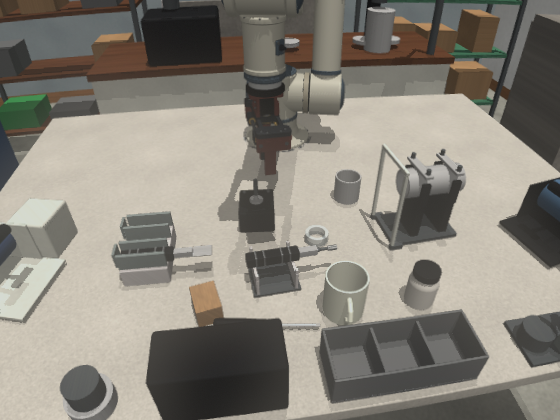

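```bash
python3 -c "
from workcell import sign_off,observe
print(observe()['wrist_force']); print(sign_off())"
```

```text
[ 0.58750578  0.20634007 -0.46227229]
the job is handed in; nothing more can be done
None
```

I did every step in order and handed the job in at about 35.5 s of the 72 s allowed; the interface gives no verdict.

- **Key:** I turned it about 60° clockwise to its stop, held it and let go. The next picture showed it sprung back.
- **Tool to the rest:** I took the tool out by its collar, laid it on the rest and took it again by the handle, about 18 mm ahead of its middle.
- **Mouth edge:** I ran the blade once clockwise from top to top in about 9 s, about 31 mm/s at the hand, and held it at the top at the end.
- **Finish:** I laid the tool back across both walls of the rest, let go and moved the arm clear.

**Last checks:** The final pictures show the tool lying along the rest with its handle's middle near the rest's centre. The key is at run, and none of the other objects in view looks moved. The wrist force was near zero.

**Weakest points:**
- **Force estimates:** I judged the contact from wrist moment readings, roughly 1.5 to 2.3 N on most of the way round.
- **First contact at the top:** This was the lightest. The moment reading gave only about 0.3 N. The reach geometry and the bend seen in the pictures suggested 0.7 to 1.2 N. After about 60° round I raised the circle by 1.5 mm.
- **Cameras:** The two differed by 2 to 5 mm. I placed the tool by its position relative to the mouth in each picture.
- **Return to the rest:** The tool touched down about 3 mm higher than before by the hand's reading, so it shifted slightly in the grip.

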